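# Find the pitch leaf that meshes with the spindle

### The job

The spindle in the front place of the tray needs its thread pitch identified: try the comb leaves from the wooden stand on it one by one, set down between the slotted guides, pressed lightly and slid along the thread by feel, to find the one whose teeth sink fully home. Leave that leaf standing in the guides, fully meshed with the thread, and have the other two standing in slots of the wooden stand. Never lean on the tray: a light finger pressure (5 to 10 N) is enough, and more than about 25 N bruises the thread; leave the dropper bottles and the cup on the desks alone.

Things in the scene. Friction and masses are not known exactly. Their poses are not given: they have to be found in the camera images.
- tray: fixed aluminium spindle tray on the left desk, base 156 x 164 x 10 mm; origin on the desk under the middle of its front (gauging) place; x runs along the spindles, +y to two storage places behind (56 and 112 mm). In each place a loose oiled steel spindle, 112 x 40 mm, 0.9 kg, lies in two rubber V notches that keep it from shifting; pitches 8, 9 and 10 mm, in no known order
- seat (a point): middle of the front spindle's crown, 64 mm above the desk, axes as the tray's. Thread from x = -40 to 40 mm (+-4), crests flat; tapered grooves 4.8 mm deep, sides 15 degrees from vertical, at unknown places along x. A matching leaf sinks until its straight edge lies on the crests (grip point 111 mm above the desk), with 0.4 mm end play; others stay 3.5 to 4.2 mm proud anywhere
- guide_left (a point): middle of the slot mouth of one grey guide of the front place, tray x = -66 mm, y = 0, 94 mm above the desk. The guide is 10 mm thick along x; its vertical slot lies in the plane y = 0, is 9 mm wide (22 mm at the mouth) and 40 mm deep. The leaf's two ends go into the two guides' slots, which hold it upright on the spindle's crown and let it slide along x
- guide_right (a point): the same on the other guide, at tray x = +66 mm
- stand: fixed light wooden gauge stand on the right desk, 176 x 140 x 40 mm, origin on the desk under its middle; three slots along its x at y = -48, 0 and 48 mm, each 162 mm long, 9 mm wide (15 mm at the top), floors 12 mm above the desk. A leaf stands in a slot on its tooth tips, teeth hidden, its grip point 63 mm above the desk
- leaf_a_grip (a point): middle of the black grip (40 x 12 x 30 mm along x, y, z) on top of a steel pitch-comb leaf: plate 150 mm long (x), 6 mm thick (y), 36 mm high, with six to eight teeth 4.2 mm long pointing down (-z) from the middle of its straight lower edge, which is 47 mm below this point. About 0.16 kg. The three leaves look alike and have teeth 8, 9 or 10 mm apart, in no known order
- leaf_b_grip (a point): middle of the grip of the second leaf, like leaf_a but of another tooth spacing
- leaf_c_grip (a point): middle of the grip of the third leaf, like leaf_a but of another tooth spacing
- dropper_1: small amber dropper bottle, 34 mm wide, 102 mm high, origin at the middle of its foot; it stands left of the tray and is to be left alone
- dropper_2: a second such dropper bottle beside the first, to be left alone
- cup: clear open specimen cup, 67 mm wide, 68 mm high, origin at the middle of its foot, in front of the stand; to be left alone

How it is judged:
At the end, for the whole second after the job is handed in: One leaf stands released in the tray's guides, its teeth in the front spindle's thread and its straight edge on the crests (within 1.7 mm; level within 0.04 rad, upright within 0.2 rad); the other two stand teeth down on the floors of slots of the wooden stand (within 5 mm) ((((z of leaf_a_grip in the frame of tray between 0.109 and 0.1127 m and x of leaf_a_grip in the frame of tray between -0.013 and 0.013 m and y of leaf_a_grip in the frame of tray between -0.011 and 0.011 m and angle between leaf_a_grip's own z axis and vertical below 0.2 rad and angle between the x axis of leaf_a_grip and the x axis of tray, either way round below 0.04 rad) and (z of leaf_b_grip in the frame of stand between 0.058 and 0.068 m and x of leaf_b_grip in the frame of stand between -0.015 and 0.015 m and y of leaf_b_grip in the frame of stand between -0.058 and 0.058 m and angle between leaf_b_grip's own z axis and vertical below 0.22 rad) and (z of leaf_c_grip in the frame of stand between 0.058 and 0.068 m and x of leaf_c_grip in the frame of stand between -0.015 and 0.015 m and y of leaf_c_grip in the frame of stand between -0.058 and 0.058 m and angle between leaf_c_grip's own z axis and vertical below 0.22 rad)) or ((z of leaf_a_grip in the frame of stand between 0.058 and 0.068 m and x of leaf_a_grip in the frame of stand between -0.015 and 0.015 m and y of leaf_a_grip in the frame of stand between -0.058 and 0.058 m and angle between leaf_a_grip's own z axis and vertical below 0.22 rad) and (z of leaf_b_grip in the frame of tray between 0.109 and 0.1127 m and x of leaf_b_grip in the frame of tray between -0.013 and 0.013 m and y of leaf_b_grip in the frame of tray between -0.011 and 0.011 m and angle between leaf_b_grip's own z axis and vertical below 0.2 rad and angle between the x axis of leaf_b_grip and the x axis of tray, either way round below 0.04 rad) and (z of leaf_c_grip in the frame of stand between 0.058 and 0.068 m and x of leaf_c_grip in the frame of stand between -0.015 and 0.015 m and y of leaf_c_grip in the frame of stand between -0.058 and 0.058 m and angle between leaf_c_grip's own z axis and vertical below 0.22 rad)) or ((z of leaf_a_grip in the frame of stand between 0.058 and 0.068 m and x of leaf_a_grip in the frame of stand between -0.015 and 0.015 m and y of leaf_a_grip in the frame of stand between -0.058 and 0.058 m and angle between leaf_a_grip's own z axis and vertical below 0.22 rad) and (z of leaf_b_grip in the frame of stand between 0.058 and 0.068 m and x of leaf_b_grip in the frame of stand between -0.015 and 0.015 m and y of leaf_b_grip in the frame of stand between -0.058 and 0.058 m and angle between leaf_b_grip's own z axis and vertical below 0.22 rad) and (z of leaf_c_grip in the frame of tray between 0.109 and 0.1127 m and x of leaf_c_grip in the frame of tray between -0.013 and 0.013 m and y of leaf_c_grip in the frame of tray between -0.011 and 0.011 m and angle between leaf_c_grip's own z axis and vertical below 0.2 rad and angle between the x axis of leaf_c_grip and the x axis of tray, either way round below 0.04 rad)))); the robot touches nothing.
It fails at once if the tray with its spindles is pressed or struck with more than 80 N, summed over its contacts (the resting spindles make 30 to 40 N of it) (contact force between tray and anything else above 80 N).
It fails at once if a dropper bottle or the cup is pushed more than 30 mm from its place (distance of any of dropper_1, dropper_2, cup from where it was at the start of the episode above 0.03 m).
It also fails if it takes over 72 s, if anything falls off the work surface, if the arm or the gripper's body presses on something with over 40 N, if the wrist force passes 120 N, or if a joint passes its speed limit or range.

### The arm

A 7-joint arm with a two-finger parallel gripper is mounted at the origin on a cart in front of the work surface, level with it; the furniture and walls round the work are solid. World frame = base frame: x ahead of the robot, y to its left, z up, the work surface at z = 0. Lengths are in m, angles in rad, forces in N, time in s.
With the tool pointing down it reaches from about 0.4 to 0.85 m from the base axis. Payload 10.4 kg.
Tool frame: the origin (TCP) lies on the centre line of the jaws, within the pads' length; the fingertips stand 11 mm ahead of it and the grasp point (between the pads) lies 8 mm behind it; z points along the fingers, y is the line along which they close (so a half turn about z gives the same grasp; the last joint's range is limited). The gripper opens to 87 mm and grips with 3 to 60 N. Pads are 19 mm wide; open, the fingers measure 117 mm over their backs; the gripper's body (75 mm by 190 mm) begins 51 mm behind the grasp point.
Start: joints at [-1.211, 0.332, -0.065, 1.46, 0.022, 1.35, -0.088], TCP at [0.233, 0.58, 0.234] pointing down, gripper open.
Joint ranges: [-2.6, 2.6], [-0.5, 2.12], [-1.47, 1.34], [0.16, 2.42], [-1.27, 4.41], [0.06, 2.06], [-2.6, 2.6]. Speed limits (rad/s): [2.22, 2.22, 2.79, 2.79, 3.14, 3.14, 3.14].

### API

Orientations are given as a unit quaternion [x, y, z, w].
In Python, from bench import r gives the robot as it stands.
- The arm moves only by the shell command python3 -m pendant 'ROWS' [OPENING] [FORCE]. ROWS is JSON, a list of rows, each a list of 4 numbers: the shift along the tool's x, y, z in m, then the turn about the tool's z in rad. A call has 1 to 8 rows; each row shifts and turns the commanded pose from where the row before left it, along the tool's axes as they then stand; what a row does not reach is not made up. A row lasts 1/12 s, in which the tool goes at most 41.7 mm and 7.16 degrees, less where a joint would pass 70% of its speed; a pose out of reach is approached as far as the arm can. A call with a gripper value outside its range is refused whole. OPENING is the opening, from 0 (shut) to 1 (fully open), set as the call begins (- or left out, the last holds). The fingers move at their own pace and stop on an object; FORCE is the grip in N (left out, the last holds). Time passes only in rows, so rows that do not move let the fingers close. It gives the time, the measured TCP pose, the force, the opening and the grip force at its end, in the units of the state.
- r.read_state(): the state, without advancing time (a new reading comes with each control period).
- r.camera(name): name is "side" or "top"; returns a dict with "img" (400x640x3 uint8, red, green, blue), "camera_matrix" (3x3 intrinsics, pixels), "xyz" and "attitude" of the camera in the world. Camera axes: x right, y down, z forward; pixel columns grow to the right and rows downward; lengths in m; the calibration is good to about 2 mm. A picture is of the moment at which its call begins. There is no depth.
- r.close_job(): hands the job in; it is judged then, once.
Trained networks look in the newest picture that a camera, given by its name, has taken for a name from the list of things; names that differ only in an ending like _2 or _b are one class to them, and where a whole thing is asked for, a point or a joint stands for the part that bears it (a point fixed in the world has none). Each returns a list of dicts, best first, with "score" (0 to 1); they miss things now and then, are a little off and sometimes report something else, mostly with a low value. They report only what shows in the picture. A call takes as long as a camera call.
- r.outline_of(thing, camera): "mask" (400x640 bool, what is visible of it) and "bbox" ([centre column, centre row, width, height] in pixels, round what is visible of it).
The state is a dict: "time": time; "joint_positions": joint angles; "joint_vel": joint speeds; "joint_torque": joint torques, N m; "ee_pos": TCP position; "eef_rot": TCP orientation; "ft_force": force on the tool from outside, world axes, zero at the start; "torque": the same for the moment, N m; "width": finger opening in m; "grip_force": force on a finger pad.
Only numpy, scipy, OpenCV 4.12 (cv2) and the standard library are available. Lean on these libraries where they do the work, as an engineer would, in place of code of your own. Each camera call takes 0.05 s, during which the arm holds its last target. There are 200 camera calls.

## Working session

There is one attempt and no reset: what is moved stays moved. The work goes in short steps, Python scripts to look and compute and a shell command to move; the robot and the scene stay as the last step left them, time stands still between calls to the robot, and variables do not carry over. Pictures are saved under pics/ and viewed, at most 10 in all, crops included, and the job is handed in when it is done.

```bash
ls; mkdir -p pics; python3 - <<'E'
from bench import r
import cv2
s=r.read_state(); print(s)
for c in ("side","top"):
    d=r.camera(c); cv2.imwrite(f"pics/{c}0.png",d["img"][:,:,::-1]); print(c,d["camera_matrix"],d["xyz"],d["attitude"])
    for t in ("tray","guide_left","stand","leaf_a_grip","cup","dropper_1"):
        for o in r.outline_of(t,c): print(t,round(o["score"],2),o["bbox"],o["mask"].sum())
E
```

```text
pics
{'time': 0.0, 'joint_positions': array([-1.21058621,  0.33284529, -0.06468947,  1.46096671,  0.02162662,
        1.34989662, -0.08850176]), 'joint_vel': array([-0.00031686,  0.00067387, -0.00067068, -0.0001485 ,  0.00175925,
        0.00055224, -0.00075296]), 'joint_torque': array([-1.06177793e-04, -6.23255897e+01,  2.45791138e-02, -3.89890873e+01,
       -6.14151685e-02,  3.99047288e-02,  1.46844422e-04]), 'ee_pos': array([0.23333248, 0.57940004, 0.23275839]), 'eef_rot': array([ 1.90230750e-01,  9.81739150e-01, -7.04507827e-04, -8.72092519e-05]), 'ft_force': array([ 0.36123142, -0.48785337, -0.5512376 ]), 'torque': array([-0.03883416,  0.02846941, -0.00970387]), 'grip_force': 0.0, 'width': 0.08696032500027728}
side [[449.94974697   0.         323.54730186]
 [  0.         449.94974697 198.5962091 ]
 [  0.           0.           1.        ]] [ 0.20066757 -1.26394389  1.19554154] [ 0.89269534 -0.1051512   0.04226464 -0.43617881]
tray 0.7 [311.0, 179.0, 38.4, 30.8] 541
tray 0.64 [356.9, 280.0, 40.3, 15.7] 253
guide_left 0.89 [312.9, 178.1, 38.9, 32.7] 542
stand 0.55 [358.5, 285.1, 61.0, 48.0] 1265
leaf_a_grip 0.72 [365.9, 271.8, 40.3, 14.7] 250
leaf_a_grip 0.16 [309.5, 179.4, 36.0, 27.3] 374
cup 0.56 [320.6, 321.5, 23.5, 32.2] 508
cup 0.53 [310.8, 178.8, 40.5, 33.5] 568
top [[494.17700451   0.         314.45196192]
 [  0.         494.17700451 198.60900342]
 [  0.           0.           1.        ]] [0.23490182 0.02067286 2.06594366] [ 0.71064223 -0.70015053  0.0316783  -0.06142753]
tray 0.7 [253.1, 199.2, 46.2, 46.5] 783
guide_left 0.94 [254.6, 197.6, 48.1, 46.1] 891
stand 0.77 [411.8, 193.5, 55.0, 56.0] 1391
cup 0.52 [444.5, 233.1, 22.2, 18.7] 240
dropper_1 0.47 [197.0, 204.6, 13.6, 10.7] 75
```

```bash
python3 - <<'E'
import cv2,numpy as np
t=cv2.imread("pics/top0.png");s=cv2.imread("pics/side0.png")
f=lambda i,x0,y0,w,h:cv2.resize(i[y0:y0+h,x0:x0+w],None,fx=5,fy=5,interpolation=cv2.INTER_CUBIC)
a=np.hstack([f(t,215,165,76,60),f(t,375,165,84,60)])
b=np.hstack([f(s,270,150,76,60),f(s,310,245,84,60)])
cv2.imwrite("pics/c0.png",np.vstack([a,b]))
E
```

```text
(no output)
```

View pics/top0.png

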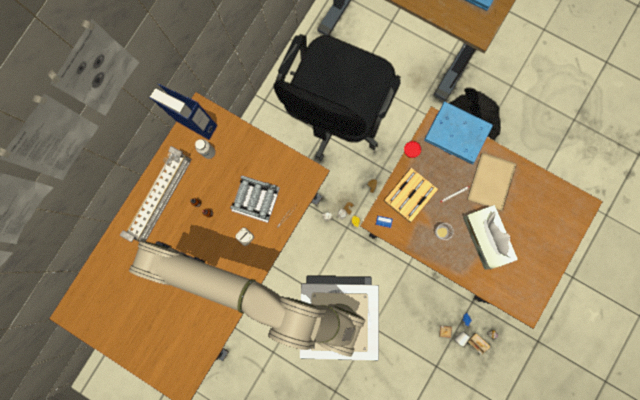

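View pics/c0.png

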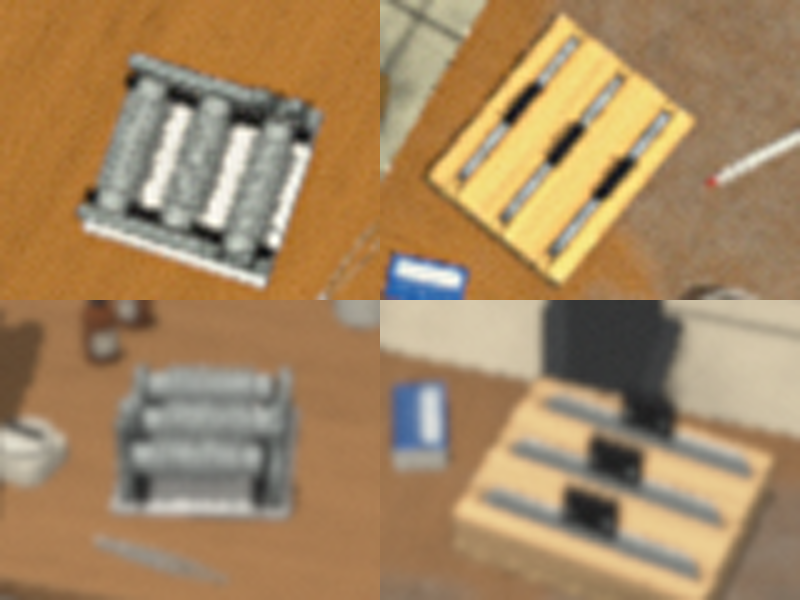

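```bash
cat > h.py <<'E'
import numpy as np,cv2
from scipy.spatial.transform import Rotation as R
from scipy.optimize import least_squares
C={"side":(449.94974697,323.54730186,198.5962091,[0.20066757,-1.26394389,1.19554154],[0.89269534,-0.1051512,0.04226464,-0.43617881]),
"top":(494.17700451,314.45196192,198.60900342,[0.23490182,0.02067286,2.06594366],[0.71064223,-0.70015053,0.0316783,-0.06142753])}
def proj(c,P):
    f,cx,cy,t,q=C[c]; p=R.from_quat(q).inv().apply(np.atleast_2d(P)-np.array(t))
    return np.c_[f*p[:,0]/p[:,2]+cx,f*p[:,1]/p[:,2]+cy]
def atz(c,uv,z):
    f,cx,cy,t,q=C[c]; t=np.array(t); uv=np.atleast_2d(uv)
    d=R.from_quat(q).apply(np.c_[(uv[:,0]-cx)/f,(uv[:,1]-cy)/f,np.ones(len(uv))])
    return t+d*((z-t[2])/d[:,2])[:,None]
def world(pose,P):
    x,y,a=pose; P=np.atleast_2d(P); c,s=np.cos(a),np.sin(a)
    return np.c_[x+c*P[:,0]-s*P[:,1],y+s*P[:,0]+c*P[:,1],P[:,2]]
E
python3 - <<'E'
from h import *
t=cv2.imread("pics/top0.png");s=cv2.imread("pics/side0.png")
f=lambda i,x0,y0,w,h:cv2.resize(i[y0:y0+h,x0:x0+w],None,fx=9,fy=9,interpolation=cv2.INTER_CUBIC)
cv2.imwrite("pics/c1.png",np.hstack([f(t,229,171,44,50),f(s,290,158,44,50)]))
from bench import r
for c,z in(("top",.04),("side",.04)):
    i=cv2.imread(f"pics/{c}0.png"); h=cv2.cvtColor(i,cv2.COLOR_BGR2HSV)
    o=r.outline_of("stand",c)if 0 else None
# stand: yellow top, dark grips
x0,y0,w,hh=375,165,75,60
i=t; h=cv2.cvtColor(i,cv2.COLOR_BGR2HSV)
m=((h[...,0]>15)&(h[...,0]<32)&(h[...,1]>90)&(h[...,2]>150)).astype(np.uint8); m[:,:380]=0;m[:,445:]=0;m[:160]=0;m[226:]=0
m=cv2.morphologyEx(m,cv2.MORPH_CLOSE,np.ones((7,7)))
n,l,st,ce=cv2.connectedComponentsWithStats(m); k=1+np.argmax(st[1:,4]); cn=max(cv2.findContours((l==k).astype(np.uint8),0,1)[0],key=cv2.contourArea)
b=cv2.boxPoints(cv2.minAreaRect(cn)); print(b); w3=atz("top",b,.04); print(w3, np.linalg.norm(np.diff(w3,axis=0),axis=1))
g=cv2.cvtColor(t,cv2.COLOR_BGR2GRAY)
hull=cv2.fillConvexPoly(np.zeros_like(g),b.astype(int),1)
d=((h[...,2]<70)&(hull>0)).astype(np.uint8)
n,l,st,ce=cv2.connectedComponentsWithStats(d)
for a,c in zip(st[1:],ce[1:]):
    if a[4]>8:print(a[4],c,atz("top",c,.075))
g=cv2.cvtColor(s,cv2.COLOR_BGR2HSV); d=(g[...,2]<60).astype(np.uint8); d[:,:330]=0;d[:,395:]=0;d[:262]=0;d[310:]=0
n,l,st,ce=cv2.connectedComponentsWithStats(d)
for a,c in zip(st[1:],ce[1:]):
    if a[4]>8:print("side",a[4],c,atz("side",c,.065))
E
```

```text
[[380. 160.]
 [444. 160.]
 [444. 225.]
 [380. 225.]]
[[ 0.66823976 -0.16149401  0.04      ]
 [ 0.67057072 -0.42503894  0.04      ]
 [ 0.4011051  -0.42056303  0.04      ]
 [ 0.39738797 -0.16154525  0.04      ]] [0.26355524 0.26950279 0.25904445]
15 [402.73333333 185.26666667] [[ 0.55719289 -0.2500566   0.075     ]]
15 [411.4        193.53333333] [[ 0.52375668 -0.28464704  0.075     ]]
18 [421.  200.5] [[ 0.49584324 -0.32282101  0.075     ]]
side 64 [363.03125  266.296875] [[ 0.55400763 -0.24954064  0.065     ]]
side 39 [356.25641026 276.69230769] [[ 0.51836356 -0.2893261   0.065     ]]
side 42 [351.45238095 286.95238095] [[ 0.49075795 -0.32823763  0.065     ]]
```

View pics/c1.png

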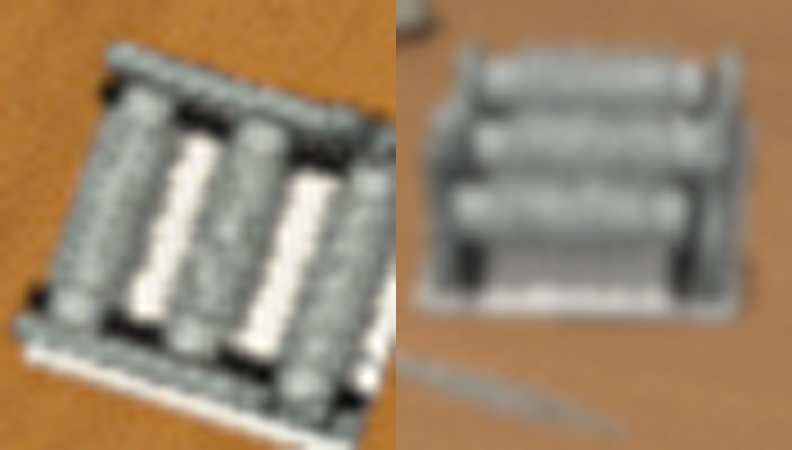

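```bash
cat > fit.py <<'E'
from h import *
t=cv2.imread("pics/top0.png");s=cv2.imread("pics/side0.png")
T=np.array([[145,95],[75,310],[262,130],[192,340],[370,175],[305,390]])/9+[229,171]
S=(np.array([[700,75],[490,75],[700,145],[480,140],[680,210],[465,205]])-[396,0])/9+[290,158]
M=np.array([[x,y,.058] for y in(.112,.056,0) for x in(.052,-.052)])
for nm,MM in(("near",M),):
    f=lambda p:np.r_[(proj("top",world(p,MM))-T).ravel(),(proj("side",world(p,MM))-S).ravel()]
    q=least_squares(f,[.5,.3,-.2],loss="soft_l1"); print(nm,q.x,np.abs(q.fun).mean())
    for c in("top","side"):
        g=lambda p:(proj(c,world(p,MM))-(T if c=="top" else S)).ravel(); print(c,least_squares(g,q.x).x)
tray=q.x
# stand: yellow pixel fit
h=cv2.cvtColor(t,cv2.COLOR_BGR2HSV); m=(h[...,2]>200)&(h[...,1]>100)&(h[...,0]>17)
m[:,:382]=0;m[:,442:]=0;m[:165]=0;m[226:]=0
cv2.imwrite("pics/m.png",m*255)
m8=cv2.morphologyEx(m.astype(np.uint8),cv2.MORPH_CLOSE,np.ones((5,5)))
n,l,st,ce=cv2.connectedComponentsWithStats(m8);k=1+np.argmax(st[1:,4]);cn=cv2.findContours((l==k).astype(np.uint8),0,1)[0][0]
b=cv2.boxPoints(cv2.minAreaRect(cn.astype(np.float32))); w=atz("top",b,.04);print(st[k],w[:,:2],np.linalg.norm(np.diff(w,axis=0),axis=1),w.mean(0),[np.arctan2(*(w[i+1]-w[i])[[1,0]]) for i in range(3)])
E
python3 fit.py
```

```text
near [ 0.48306888  0.30201062 -0.2995626 ] 0.7111338162151076
top [ 0.4851719   0.30390629 -0.29812188]
side [ 0.47999444  0.29232071 -0.29450159]
[ 385  168   53   54 1428] [[ 0.50121238 -0.17985445]
 [ 0.63891485 -0.28960185]
 [ 0.55003008 -0.3965355 ]
 [ 0.41398797 -0.28696229]] [0.17608652 0.13905146 0.17468183] [ 0.52603632 -0.28823852  0.04      ] [np.float64(-0.6729025035386955), np.float64(-2.264282717109576), np.float64(2.4635458683338642)][ WARN:0@0.819] global loadsave.cpp:1063 imwrite_ Unsupported depth image for selected encoder is fallbacked to CV_8U.
```

```bash
cat > ov.py <<'E'
from h import *
import sys
def ov(pose,out,x0,y0,xs,ys):
    r=[]
    for c,(a,b) in(("top",(x0,y0)),("side",(xs,ys))):
        i=cv2.imread(f"pics/{c}0.png"); k=8
        i=cv2.resize(i[b:b+56,a:a+50],None,fx=k,fy=k,interpolation=cv2.INTER_CUBIC)
        def L(P,col,cl=True):
            p=((proj(c,world(pose,P))-[a,b]+.5)*k).astype(np.int32); cv2.polylines(i,[p],cl,col,1,cv2.LINE_AA)
        for z in(0,.01): L([[-.078,-.026,z],[.078,-.026,z],[.078,.138,z],[-.078,.138,z]],(0,0,255))
        for y in(0,.056,.112): L([[-.056,y,.064],[.056,y,.064]],(255,0,0));
        for x in(-.066,.066): L([[x,0,.094],[x,0,.054]],(0,255,0)); L([[x-.005,-.02,.094],[x+.005,-.02,.094],[x+.005,.02,.094],[x-.005,.02,.094]],(0,255,255))
        r.append(i)
    cv2.imwrite(out,np.hstack(r))
ov([.487,.304,-.2985],"pics/o1.png",228,170,287,155)
E
python3 ov.py
```

```text
(no output)
```

View pics/o1.png

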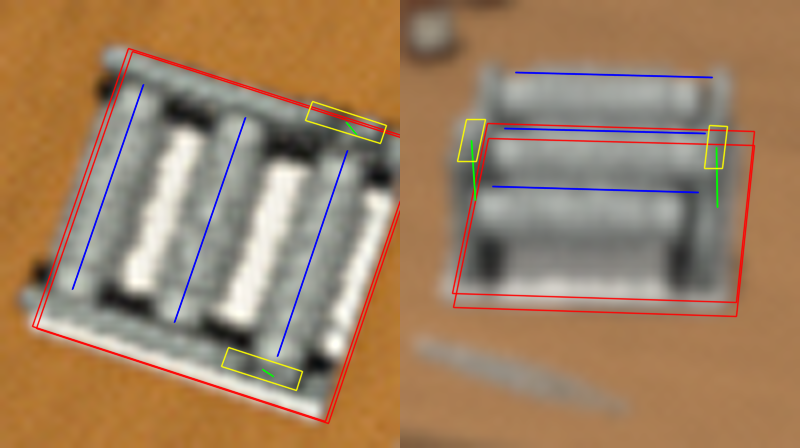

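```bash
cat > d.py <<'E'
# usage: d.py x y z yaw(leaf)  -> turn and tool-frame shift (in the turned frame)
import sys
from h import *
from bench import r
s=r.read_state(); p=s["ee_pos"]; A=R.from_quat(s["eef_rot"]).as_matrix()
print("t",round(s["time"],2),"p",p.round(4),"yaw",round(np.arctan2(-A[1,0],-A[0,0]),4),"tilt",A[:,2].round(3)[:2],"f",s["ft_force"].round(1),"w",round(s["width"],4),"g",round(s["grip_force"],1))
if len(sys.argv)>4:
    x,y,z,yaw=map(float,sys.argv[1:]); c=np.arctan2(-A[1,0],-A[0,0]); T=-(yaw-c)
    B=A@R.from_euler("z",T).as_matrix(); print("turn",round(T,4),"shift",(B.T@(np.array([x,y,z])-p)).round(4))
E
python3 d.py .52 .12 .23 -.68; python3 - <<'E'
from h import *
print(world([.526,-.288,-.68],[[0,y,.06] for y in(-.048,0,.048)]))
E
```

```text
t 0.7 p [0.2335 0.5798 0.2336] yaw -0.3828 tilt [0. 0.] f [ 0.1 -0.3  0.3] w 0.0871 g 0.0
turn 0.2972 shift [-0.5119 -0.1773  0.0035]
[[ 0.49581793 -0.32532349  0.06      ]
 [ 0.526      -0.288       0.06      ]
 [ 0.55618207 -0.25067651  0.06      ]]
```

```bash
P="python3 -m pendant"
$P '[[0,0,0,0.1],[0,0,0,0.1],[0,0,0,0.097],[-0.0366,-0.0127,0,0],[-0.0366,-0.0127,0,0],[-0.0366,-0.0127,0,0],[-0.0366,-0.0127,0,0],[-0.0366,-0.0127,0,0]]' 0.46
$P '[[-0.0366,-0.0127,0,0],[-0.0366,-0.0127,0,0],[-0.0366,-0.0127,0,0],[-0.0366,-0.0127,0,0],[-0.0366,-0.0127,0,0],[-0.0366,-0.0127,0,0],[-0.0366,-0.0127,0,0],[-0.0366,-0.0127,0,0]]'
python3 d.py .556 -.25 .14 -.68
```

```text
time: 1.37
ee_pos: [0.3365, 0.4137, 0.2337]
eef_rot: [0.333, 0.943, 0.0, -0.0]
ft_force: [0.5, 0.4, 0.5]
width: 0.0438
grip_force: 0.0
time: 2.03
ee_pos: [0.5004, 0.1505, 0.2339]
eef_rot: [0.333, 0.943, 0.0, 0.0]
ft_force: [1.3, 1.5, 0.2]
width: 0.04
grip_force: 0.0
t 2.03 p [0.5004 0.1505 0.2339] yaw -0.6797 tilt [0.001 0.001] f [1.3 1.5 0.2] w 0.04 g 0.0
turn 0.0003 shift [-0.295  -0.2766  0.0937]
```

```bash
P="python3 -m pendant"
$P '[[-0.0246,-0.0231,0.0078,0],[-0.0246,-0.0231,0.0078,0],[-0.0246,-0.0231,0.0078,0],[-0.0246,-0.0231,0.0078,0],[-0.0246,-0.0231,0.0078,0],[-0.0246,-0.0231,0.0078,0],[-0.0246,-0.0231,0.0078,0],[-0.0246,-0.0231,0.0078,0]]'
$P '[[-0.0246,-0.0231,0.0078,0],[-0.0246,-0.0231,0.0078,0],[-0.0246,-0.0231,0.0078,0],[-0.0246,-0.0231,0.0078,0],[0,0,0,0]]'
python3 d.py .556 -.25 .060 -.68
python3 - <<'E'
from bench import r
from h import *
t=r.camera("top")["img"][:,:,::-1];s=r.camera("side")["img"][:,:,::-1]
f=lambda i,x0,y0,w,h:cv2.resize(i[y0:y0+h,x0:x0+w],None,fx=8,fy=8,interpolation=cv2.INTER_CUBIC)
cv2.imwrite("pics/g1.png",np.hstack([f(t,380,165,50,60),f(s,335,235,50,60)]))
E
```

```text
time: 2.7
ee_pos: [0.5367, -0.1167, 0.1711]
eef_rot: [0.333, 0.943, 0.0, 0.0]
ft_force: [0.2, 0.3, -0.3]
width: 0.0398
grip_force: 0.0
time: 3.12
ee_pos: [0.553, -0.2562, 0.1386]
eef_rot: [0.337, 0.942, -0.002, -0.0]
ft_force: [-0.2, -0.4, -0.2]
width: 0.04
grip_force: 0.0
t 3.12 p [ 0.553  -0.2562  0.1386] yaw -0.6871 tilt [-0.002 -0.004] f [-0.2 -0.4 -0.2] w 0.04 g 0.0
turn -0.0071 shift [0.0016 0.0071 0.0786]
```

View pics/g1.png

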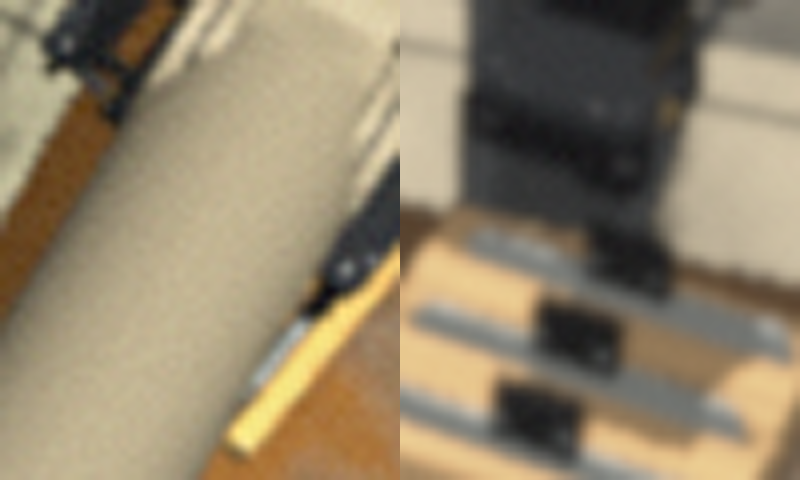

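```bash
P="python3 -m pendant"
$P '[[0,0,0.02,0],[0,0,0,0]]' >/dev/null
python3 d.py .556 -.25 .058 -.68
```

```text
t 3.38 p [ 0.5543 -0.2466  0.1176] yaw -0.6778 tilt [-0.003  0.002] f [-0.9  1.1 -1.1] w 0.0402 g 0.0
turn 0.0022 shift [-0.0037 -0.0015  0.0595]
```

```bash
P="python3 -m pendant"
$P '[[-0.002,0,0.02,0],[0,0,0.02,0],[0,0,0.0195,0],[0,0,0,0]]'
python3 d.py .556 -.25 .058 -.68
$P '[[0,0,0,0],[0,0,0,0],[0,0,0,0],[0,0,0,0]]' 0 15
python3 d.py .556 -.25 .058 -.68
```

```text
time: 3.72
ee_pos: [0.5551, -0.2476, 0.0576]
eef_rot: [0.332, 0.943, 0.0, -0.003]
ft_force: [-1.3, 0.9, -0.4]
width: 0.0402
grip_force: 0.0
t 3.72 p [ 0.5551 -0.2476  0.0576] yaw -0.6777 tilt [-0.005  0.002] f [-1.3  0.9 -0.4] w 0.0402 g 0.0
turn 0.0023 shift [-0.0022 -0.0013 -0.0004]
time: 4.05
ee_pos: [0.5573, -0.2502, 0.0618]
eef_rot: [0.333, 0.943, 0.0, 0.001]
ft_force: [-0.4, -0.0, 0.4]
width: 0.021
grip_force: 0.3
t 4.05 p [ 0.5573 -0.2502  0.0618] yaw -0.6796 tilt [ 0.002 -0.   ] f [-0.4 -0.   0.4] w 0.021 g 0.3
turn 0.0004 shift [ 0.0012 -0.0007  0.0038]
```

```bash
P="python3 -m pendant"
$P '[[0,0,0,0],[0,0,0,0],[0,0,0,0],[0,0,0,0]]' 0 15
python3 d.py
```

```text
time: 4.38
ee_pos: [0.5559, -0.2517, 0.061]
eef_rot: [0.334, 0.943, -0.001, 0.0]
ft_force: [-4.2, -3.4, 4.3]
width: 0.0122
grip_force: 14.8
t 4.38 p [ 0.5559 -0.2517  0.061 ] yaw -0.6812 tilt [-0.    -0.001] f [-4.2 -3.4  4.3] w 0.0122 g 14.8
```

```bash
P="python3 -m pendant"
$P '[[0,0,-0.01,0],[0,0,-0.02,0],[0,0,-0.03,0],[0,0,-0.03,0],[0,0,-0.03,0],[0,0,0,0]]' 0 25
python3 d.py .487 .306 .18 -.2985
```

```text
time: 4.88
ee_pos: [0.5591, -0.2512, 0.1868]
eef_rot: [0.333, 0.943, 0.001, 0.004]
ft_force: [-0.3, -1.2, -0.9]
width: 0.0121
grip_force: 24.9
t 4.88 p [ 0.5591 -0.2512  0.1868] yaw -0.6799 tilt [ 0.009 -0.002] f [-0.3 -1.2 -0.9] w 0.0121 g 24.9
turn -0.3814 shift [0.2328 0.5113 0.0052]
```

```bash
P="python3 -m pendant"
$P '[[0,0,0,-0.0954],[0,0,0,-0.0954],[0,0,0,-0.0954],[0,0,0,-0.0954],[0.0155,0.0341,0,0],[0.0155,0.0341,0,0],[0.0155,0.0341,0,0],[0.0155,0.0341,0,0]]' >/dev/null
$P '[[0.0155,0.0341,0,0],[0.0155,0.0341,0,0],[0.0155,0.0341,0,0],[0.0155,0.0341,0,0],[0.0155,0.0341,0,0],[0.0155,0.0341,0,0],[0.0155,0.0341,0,0],[0.0155,0.0341,0,0]]' >/dev/null
$P '[[0.0155,0.0341,0,0],[0.0155,0.0341,0,0],[0.0125,0.0281,0,0],[0,0,0,0],[0,0,0,0],[0,0,0,0]]' >/dev/null
python3 d.py .487 .306 .162 -.2985
python3 - <<'E'
from bench import r
from h import *
t=r.camera("top")["img"][:,:,::-1];s=r.camera("side")["img"][:,:,::-1]
f=lambda i,x0,y0,w,h:cv2.resize(i[y0:y0+h,x0:x0+w],None,fx=8,fy=8,interpolation=cv2.INTER_CUBIC)
cv2.imwrite("pics/g2.png",np.hstack([f(t,233,165,50,60),f(s,285,145,50,60)]))
E
python3 d.py .487 .306 .162 -.2985
```

```text
t 6.72 p [0.4857 0.2998 0.1801] yaw -0.2985 tilt [-0.    -0.001] f [-0.1  0.5 -2.2] w 0.0117 g 24.9
turn 0.0 shift [0.0006 0.0063 0.0181]
t 6.82 p [0.4861 0.2991 0.1804] yaw -0.3002 tilt [-0. -0.] f [-0.5 -0.7 -1.1] w 0.0119 g 24.9
turn -0.0017 shift [0.0012 0.0069 0.0184]
```

View pics/g2.png

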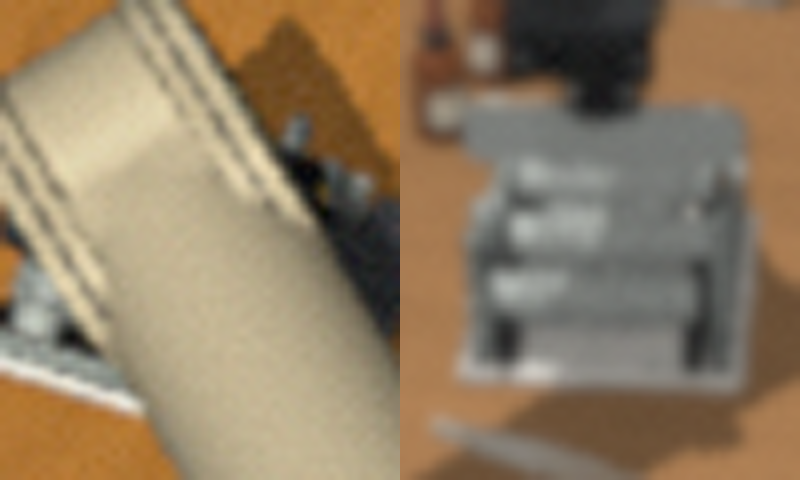

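```bash
python3 - <<'E'
from h import *
L=proj("side",world([.4861,.2995,-.2995],[[-.075,0,.171],[.075,0,.171]])); print("leaf model",L,"img (292.9,158.5),(328.4,158.5)")
for y in(.304,.308,.312): print(y,proj("side",world([.487,y,-.2985],[[-.078,-.026,0],[.078,-.026,0]])).round(1).tolist(),"img (292.1,192.3),(327.8,193.5)")
s=cv2.imread("pics/g2.png")
g=cv2.imread("pics/side0.png").astype(float)
for u in (300,305,310,315,320): print(u,g[186:198,u].mean(1).round().tolist(), np.array(g[186:198,u,0]).astype(int).tolist())
print("row",[ (v,g[v,286:298].mean(1).astype(int).tolist(),g[v,322:334].mean(1).astype(int).tolist()) for v in(190,191)])
E
```

```text
leaf model [[292.27555823 157.47957474]
 [327.95795347 158.41230481]] img (292.9,158.5),(328.4,158.5)
0.304 [[293.2, 193.0], [328.6, 194.1]] img (292.1,192.3),(327.8,193.5)
0.308 [[293.0, 192.4], [328.4, 193.5]] img (292.1,192.3),(327.8,193.5)
0.312 [[292.9, 191.9], [328.2, 193.0]] img (292.1,192.3),(327.8,193.5)
300 [93.0, 100.0, 109.0, 127.0, 162.0, 187.0, 169.0, 139.0, 127.0, 126.0, 126.0, 128.0] [91, 98, 106, 123, 157, 181, 158, 113, 88, 83, 82, 84]
305 [124.0, 132.0, 136.0, 159.0, 195.0, 205.0, 178.0, 144.0, 126.0, 125.0, 127.0, 127.0] [121, 129, 132, 155, 189, 198, 168, 120, 88, 82, 83, 84]
310 [119.0, 128.0, 132.0, 149.0, 179.0, 193.0, 168.0, 131.0, 121.0, 125.0, 125.0, 126.0] [117, 125, 129, 145, 174, 187, 160, 112, 85, 83, 82, 82]
315 [121.0, 129.0, 135.0, 146.0, 173.0, 189.0, 170.0, 133.0, 122.0, 123.0, 124.0, 124.0] [119, 126, 131, 142, 168, 184, 163, 117, 88, 82, 82, 82]
320 [84.0, 84.0, 86.0, 94.0, 116.0, 146.0, 151.0, 135.0, 124.0, 124.0, 126.0, 124.0] [82, 83, 84, 92, 113, 141, 145, 120, 92, 83, 83, 81]
row [(190, [127, 126, 126, 127, 127, 137, 158, 163, 147, 132, 124, 107], [77, 93, 95, 100, 117, 125, 114, 108, 118, 124, 125, 125]), (191, [125, 126, 125, 126, 127, 140, 156, 165, 163, 160, 155, 139], [111, 122, 122, 125, 137, 136, 119, 113, 120, 122, 124, 125])]
```

```bash
P="python3 -m pendant"
python3 d.py .484 .308 .150 -.2985
$P '[[0.003,0.0045,0.01,0],[0.002,0.0045,0.01,0],[0,0,0.01,0],[0,0,0,0],[0,0,0,0]]' >/dev/null
python3 d.py .484 .308 .130 -.2985
```

```text
t 6.82 p [0.4861 0.2991 0.1804] yaw -0.3002 tilt [-0. -0.] f [-0.5 -0.7 -1.1] w 0.0119 g 24.9
turn -0.0017 shift [0.0047 0.0079 0.0304]
t 7.23 p [0.4831 0.31   0.1492] yaw -0.2982 tilt [-0.002 -0.001] f [-0.5 -0.  -1.1] w 0.0115 g 24.9
turn 0.0003 shift [-0.0015 -0.0016  0.0192]
```

```bash
P="python3 -m pendant"
$P '[[0,-0.001,0.005,0],[0,0,0.005,0],[0,0,0,0]]' >/dev/null; python3 d.py .484 .308 .130 -.2985
$P '[[0,0,0.005,0],[0,0,0.005,0],[0,0,0,0]]' >/dev/null;python3 d.py .484 .308 .130 -.2985
```

```text
t 7.48 p [0.483  0.3092 0.1395] yaw -0.2985 tilt [-0.001 -0.001] f [ 0.2 -0.1 -1.3] w 0.012 g 24.9
turn 0.0 shift [-0.0013 -0.0008  0.0095]
t 7.73 p [0.4829 0.3086 0.1293] yaw -0.2986 tilt [-0.001 -0.002] f [-0.2 -1.9 -2.4] w 0.0119 g 24.9
turn -0.0001 shift [-0.0012 -0.0003 -0.0007]
```

```bash
P="python3 -m pendant"
for i in 1; do $P '[[0,0,0.005,0],[0,0,0.005,0],[0,0,0,0],[0,0,0,0]]' >/dev/null; python3 d.py; done
$P '[[0,0,0.002,0],[0,0,0,0]]' >/dev/null; python3 d.py
$P '[[0,0,0.002,0],[0,0,0,0]]' >/dev/null; python3 d.py
```

```text
t 8.07 p [0.4828 0.3086 0.1197] yaw -0.2986 tilt [-0.002 -0.002] f [-2.6 -4.9 -4. ] w 0.0116 g 24.9
t 8.23 p [0.4831 0.3085 0.1181] yaw -0.2988 tilt [-0.001 -0.002] f [-1.8 -5.7 -2.6] w 0.0121 g 24.9
t 8.4 p [0.4832 0.3084 0.1161] yaw -0.2989 tilt [-0.001 -0.002] f [-1.8 -6.3 -3. ] w 0.0117 g 24.9
```

```bash
P="python3 -m pendant"
$P '[[0,-0.002,0,0],[0,0,0,0]]' >/dev/null; python3 d.py
$P '[[0,0,0.002,0],[0,0,0,0]]' >/dev/null; python3 d.py
$P '[[0,0,0.001,0],[0,0,0,0]]' >/dev/null; python3 d.py
```

```text
t 8.57 p [0.4829 0.3082 0.1169] yaw -0.2982 tilt [0.001 0.001] f [-0.1  0.4 -2.7] w 0.0116 g 24.9
t 8.73 p [0.4827 0.3082 0.1144] yaw -0.2979 tilt [0.    0.001] f [ 1.3 -0.  -1.8] w 0.0118 g 24.9
t 8.9 p [0.4827 0.3081 0.1134] yaw -0.2979 tilt [0.    0.001] f [ 0.8 -0.4 -0.8] w 0.0117 g 24.9
```

```bash
P="python3 -m pendant"
$P '[[0,0,0.001,0],[0,0,0,0]]' >/dev/null; python3 d.py
$P '[[0,0,0.001,0],[0,0,0,0]]' >/dev/null; python3 d.py
$P '[[0,0,0.001,0],[0,0,0,0]]' >/dev/null; python3 d.py
```

```text
t 9.07 p [0.4828 0.3081 0.1128] yaw -0.298 tilt [0.001 0.001] f [-0.3 -0.7  1.8] w 0.0118 g 24.9
t 9.23 p [0.483  0.3081 0.1125] yaw -0.2982 tilt [0.001 0.001] f [-3.1 -0.6  8.4] w 0.0118 g 24.9
t 9.4 p [0.4832 0.3081 0.1123] yaw -0.2982 tilt [0.001 0.001] f [-6.2 -3.2 15.3] w 0.0119 g 25.0
```

```bash
P="python3 -m pendant"; D(){ python3 d.py|cut -c1-110; }
$P '[[0,0,-0.001,0],[0.001,0,0,0]]' >/dev/null; D
$P '[[0.001,0,0,0],[0,0,0,0]]' >/dev/null; D
$P '[[0.001,0,0,0],[0,0,0,0]]' >/dev/null; D
$P '[[0.001,0,0,0],[0,0,0,0]]' >/dev/null; D
$P '[[0.001,0,0,0],[0,0,0,0]]' >/dev/null; D
$P '[[0.001,0,0,0],[0,0,0,0]]' >/dev/null; D
```

```text
t 9.57 p [0.4827 0.3082 0.1126] yaw -0.2984 tilt [0.002 0.001] f [ 1.8 -2.3  6.8] w 0.0121 g 25.0
t 9.73 p [0.4818 0.3085 0.1126] yaw -0.2985 tilt [0.002 0.001] f [ 1.1 -2.5  6.9] w 0.012 g 25.0
t 9.9 p [0.4809 0.3088 0.1125] yaw -0.2985 tilt [0.002 0.001] f [ 0.2 -0.8  7.2] w 0.0118 g 25.0
t 10.07 p [0.4799 0.309  0.1125] yaw -0.2985 tilt [0.002 0.001] f [ 0.8 -1.4  6. ] w 0.0114 g 25.0
t 10.23 p [0.4789 0.3093 0.1124] yaw -0.2985 tilt [0.002 0.001] f [ 0.7 -1.8  5.5] w 0.0118 g 25.0
t 10.4 p [0.4779 0.3096 0.1125] yaw -0.2985 tilt [0.002 0.001] f [ 0.8 -1.   6.6] w 0.012 g 25.0
```

```bash
P="python3 -m pendant"; D(){ python3 d.py|cut -c1-110; }
$P '[[-0.002,0,0,0],[-0.002,0,0,0],[-0.001,0,0,0],[-0.001,0,0,0],[0,0,0,0]]' >/dev/null; D
$P '[[-0.001,0,0,0],[0,0,0,0]]' >/dev/null; D
$P '[[-0.001,0,0,0],[0,0,0,0]]' >/dev/null; D
$P '[[-0.001,0,0,0],[0,0,0,0]]' >/dev/null; D
$P '[[-0.001,0,0,0],[0,0,0,0]]' >/dev/null; D
$P '[[-0.001,0,0,0],[0,0,0,0]]' >/dev/null; D
```

```text
t 10.82 p [0.483  0.3081 0.1124] yaw -0.2982 tilt [0.001 0.001] f [-1.9 -2.1  8.9] w 0.0114 g 25.0
t 10.98 p [0.4838 0.3079 0.1125] yaw -0.298 tilt [0.001 0.001] f [-2.7 -1.6  9.6] w 0.0117 g 25.0
t 11.15 p [0.4849 0.3075 0.1125] yaw -0.2981 tilt [0.001 0.001] f [-2.6 -1.1  8.8] w 0.0118 g 25.0
t 11.32 p [0.4859 0.3073 0.1125] yaw -0.298 tilt [0.001 0.001] f [-2.6 -1.   8.8] w 0.012 g 25.0
t 11.48 p [0.4868 0.3069 0.1124] yaw -0.2982 tilt [0.001 0.001] f [-2.  -0.5  8. ] w 0.0118 g 25.0
t 11.65 p [0.4878 0.3066 0.1124] yaw -0.2981 tilt [0.001 0.001] f [-1.9 -0.8  8.6] w 0.0116 g 25.0
```

```bash
P="python3 -m pendant"; D(){ python3 d.py|cut -c1-110; }
$P '[[-0.001,0,0,0],[-0.001,0,0,0],[0,0,0,0]]' >/dev/null; D
$P '[[0,0,-0.003,0],[0,0,-0.012,0],[0,0,-0.02,0],[0,0,-0.025,0],[0,0,-0.02,0],[0,0,0,0]]' >/dev/null
python3 d.py .556 -.2517 .18 -.68
```

```text
t 11.9 p [0.4895 0.3061 0.1123] yaw -0.2981 tilt [0.    0.001] f [-3.4 -1.3  7.5] w 0.0118 g 25.0
t 12.4 p [0.4912 0.3068 0.1966] yaw -0.2984 tilt [0.005 0.004] f [0.4 0.3 0.1] w 0.0118 g 25.0
turn 0.3816 shift [-0.4016 -0.3936  0.0145]
```

```bash
P="python3 -m pendant"
$P '[[0,0,0,0.0954],[0,0,0,0.0954],[0,0,0,0.0954],[0,0,0,0.0954],[-0.0268,-0.0262,0.002,0],[-0.0268,-0.0262,0.002,0],[-0.0268,-0.0262,0.002,0],[-0.0268,-0.0262,0.002,0]]' >/dev/null
$P '[[-0.0268,-0.0262,0.003,0],[-0.0268,-0.0262,0.003,0],[-0.0268,-0.0262,0.003,0],[-0.0268,-0.0262,0.003,0],[-0.0268,-0.0262,0.003,0],[-0.0268,-0.0262,0.003,0],[-0.0268,-0.0262,0.003,0],[-0.0268,-0.0262,0.003,0]]' >/dev/null
$P '[[-0.02,-0.02,0.003,0],[-0.0172,-0.0168,0.003,0],[-0.0164,-0.0162,0.003,0],[0,0,0,0],[0,0,0,0],[0,0,0,0]]' >/dev/null
python3 d.py .556 -.2517 .1 -.68
```

```text
t 14.23 p [ 0.5502 -0.2152  0.1502] yaw -0.6794 tilt [-0.     0.001] f [ 0.3  0.6 -1.6] w 0.0119 g 25.0
turn 0.0006 shift [-0.0275 -0.0248  0.0502]
```

```bash
P="python3 -m pendant"
$P '[[-0.014,-0.0124,0.005,0],[-0.0135,-0.0124,0.015,0],[0,0,0.02,0],[0,0,0.01,0],[0,0,0,0],[0,0,0,0]]' >/dev/null
python3 d.py .556 -.2517 .061 -.68
```

```text
t 14.73 p [ 0.5562 -0.2509  0.1004] yaw -0.6779 tilt [-0.001  0.001] f [-0.  -0.3 -0.4] w 0.012 g 25.0
turn 0.0021 shift [-0.0004 -0.0008  0.0394]
```

```bash
P="python3 -m pendant"
$P '[[0,-0.0006,0.01,0.002],[0,0,0.01,0],[0,0,0.01,0],[0,0,0,0]]' >/dev/null;python3 d.py .556 -.2517 .061 -.68
$P '[[0,0,0.005,0],[0,0,0.0035,0],[0,0,0,0]]' >/dev/null
python3 d.py .556 -.2517 .061 -.68
```

```text
t 15.07 p [ 0.5545 -0.252   0.068 ] yaw -0.6814 tilt [-0.003  0.001] f [-1.1  0.2 -3.1] w 0.0117 g 25.0
turn -0.0014 shift [-0.001   0.0012  0.007 ]
t 15.32 p [ 0.5556 -0.2529  0.0614] yaw -0.6817 tilt [-0.  0.] f [-0.8 -0.5 -1.3] w 0.0118 g 25.0
turn -0.0017 shift [0.0004 0.0012 0.0004]
```

```bash
P="python3 -m pendant"
$P '[[0,0,0,0],[0,0,0,0],[0,0,0,0],[0,0,0,0],[0,0,0,0]]' 0.46 >/dev/null
$P '[[0,0,-0.02,0],[0,0,-0.03,0],[0,-0.024,0,0],[0,-0.024,0,0],[0,0,0,0]]' >/dev/null
python3 d.py .5255 -.2885 .059 -.68
```

```text
t 16.15 p [ 0.5222 -0.295   0.1129] yaw -0.6875 tilt [-0.    -0.002] f [-0.6 -0.5 -0.5] w 0.0402 g 0.0
turn -0.0075 shift [0.0016 0.0073 0.0539]
```

```bash
P="python3 -m pendant"
$P '[[0,0,0.01,0],[0,0,0.01,0],[0,0,0,0]]' >/dev/null
python3 d.py .5255 -.2885 .059 -.68
$P '[[0,0,0.015,0],[0,0,0.018,0],[0,0,0,0],[0,0,0,0]]' >/dev/null
python3 d.py .5255 -.2885 .059 -.68
```

```text
t 16.4 p [ 0.5248 -0.2884  0.089 ] yaw -0.6803 tilt [-0.003  0.002] f [-0.4  0.5 -0.4] w 0.0399 g 0.0
turn -0.0003 shift [-0.0007  0.0004  0.03  ]
t 16.73 p [ 0.525  -0.2893  0.0579] yaw -0.6808 tilt [-0.002  0.001] f [ 0.4  0.7 -0.1] w 0.04 g 0.0
turn -0.0008 shift [ 0.0001  0.0009 -0.0011]
```

```bash
P="python3 -m pendant"
$P '[[0,0,-0.001,0],[0,0,0,0],[0,0,0,0],[0,0,0,0],[0,0,0,0],[0,0,0,0],[0,0,0,0]]' 0 25 >/dev/null
python3 d.py
$P '[[0,0,-0.01,0],[0,0,-0.02,0],[0,0,-0.03,0],[0,0,-0.03,0],[0,0,-0.03,0],[0,0,0,0]]' >/dev/null
python3 d.py .484 .3082 .18 -.298
```

```text
t 17.32 p [ 0.5256 -0.2903  0.0603] yaw -0.6818 tilt [0.001 0.   ] f [0.4 1.8 2.3] w 0.012 g 25.0
t 17.82 p [ 0.5274 -0.292   0.1865] yaw -0.6825 tilt [ 0.008 -0.003] f [ 0.7 -1.4 -1.1] w 0.0117 g 25.0
turn -0.3845 shift [0.2177 0.561  0.0044]
```

```bash
P="python3 -m pendant"
$P '[[0,0,0,-0.0961],[0,0,0,-0.0961],[0,0,0,-0.0961],[0,0,0,-0.0961],[0.0136,0.0351,0,0],[0.0136,0.0351,0,0],[0.0136,0.0351,0,0],[0.0136,0.0351,0,0]]' >/dev/null
$P '[[0.0136,0.0351,0,0],[0.0136,0.0351,0,0],[0.0136,0.0351,0,0],[0.0136,0.0351,0,0],[0.0136,0.0351,0,0],[0.0136,0.0351,0,0],[0.0136,0.0351,0,0],[0.0136,0.0351,0,0]]' >/dev/null
$P '[[0.0136,0.0351,0,0],[0.0136,0.0351,0,0],[0.0136,0.0351,0,0],[0.0136,0.0351,0.005,0],[0,0,0.01,0],[0,0,0.01,0],[0,0,0,0],[0,0,0,0]]' >/dev/null
python3 d.py .484 .308 .15 -.298
```

```text
t 19.82 p [0.482  0.3086 0.1544] yaw -0.2994 tilt [-0.001 -0.002] f [-0.2 -1.1 -1.3] w 0.0119 g 25.0
turn -0.0014 shift [-0.0021  0.      0.0044]
```

```bash
P="python3 -m pendant"; D(){ python3 d.py|cut -c1-110; }
$P '[[-0.002,0,0.01,0],[0,0,0.01,0],[0,0,0,0]]' >/dev/null;D
$P '[[0,0,0.01,0],[0,0,0.007,0],[0,0,0,0],[0,0,0,0]]' >/dev/null;D
```

```text
t 20.07 p [0.4833 0.3084 0.1328] yaw -0.2987 tilt [-0.002 -0.002] f [-0.6 -0.3 -2.1] w 0.0117 g 25.0
t 20.4 p [0.4832 0.3084 0.117 ] yaw -0.2981 tilt [-0.002 -0.002] f [-1.9 -5.9 -2.8] w 0.0118 g 25.0
```

```bash
P="python3 -m pendant"; D(){ python3 d.py|cut -c1-110; }
$P '[[0,-0.002,0.002,0],[0,0,0.001,0],[0,0,0,0]]' >/dev/null;D
$P '[[0,0,0.001,0],[0,0,0,0]]' >/dev/null;D
$P '[[0,0,0.001,0],[0,0,0,0]]' >/dev/null;D
```

```text
t 20.65 p [0.4834 0.3081 0.1151] yaw -0.2974 tilt [0. 0.] f [-0.9 -2.3 -2.1] w 0.0115 g 24.9
t 20.82 p [0.4833 0.3081 0.114 ] yaw -0.2973 tilt [0. 0.] f [-0.8 -1.7 -2.1] w 0.0121 g 24.9
t 20.98 p [0.4832 0.3081 0.1129] yaw -0.2974 tilt [0. 0.] f [-0.4 -1.  -1.2] w 0.0119 g 24.9
```

```bash
P="python3 -m pendant"; D(){ python3 d.py|cut -c1-110; }
$P '[[0,0,0.001,0],[0,0,0,0]]' >/dev/null;D
$P '[[0,0,0.0007,0],[0,0,0,0]]' >/dev/null;D
$P '[[0,0,0.0005,0],[0,0,0,0]]' >/dev/null;D
```

```text
t 21.15 p [0.4833 0.3081 0.112 ] yaw -0.2974 tilt [0. 0.] f [ 0.2 -1.8 -0.8] w 0.0119 g 24.9
t 21.32 p [0.4834 0.308  0.1117] yaw -0.2975 tilt [0. 0.] f [-2.5 -2.9  3.2] w 0.012 g 24.9
t 21.48 p [0.4835 0.3081 0.1115] yaw -0.2975 tilt [0.001 0.001] f [-1.4 -3.5  6.6] w 0.0119 g 24.9
```

Contact, 6.6 N. Slide toward -x, then the other way.

```bash
P="python3 -m pendant"; D(){ python3 d.py|cut -c1-110; }
$P '[[0.001,0,0,0],[0,0,0,0]]' >/dev/null; D
$P '[[0.001,0,0,0],[0,0,0,0]]' >/dev/null; D
$P '[[0.001,0,0,0],[0,0,0,0]]' >/dev/null; D
$P '[[0.001,0,0,0],[0,0,0,0]]' >/dev/null; D
$P '[[0.001,0,0,0],[0,0,0,0]]' >/dev/null; D
$P '[[0.001,0,0,0],[0,0,0,0]]' >/dev/null; D
```

```text
t 21.65 p [0.4831 0.3082 0.1116] yaw -0.2978 tilt [0.002 0.001] f [ 0.5 -4.   6.7] w 0.0117 g 24.9
t 21.82 p [0.4823 0.3084 0.1116] yaw -0.2978 tilt [0.002 0.001] f [ 0.5 -3.9  4.6] w 0.0117 g 24.9
t 21.98 p [0.4814 0.3087 0.1116] yaw -0.2978 tilt [0.002 0.001] f [ 0.4 -3.6  6.2] w 0.0119 g 25.0
t 22.15 p [0.4806 0.3089 0.1117] yaw -0.298 tilt [0.002 0.001] f [ 0.6 -3.7  7.4] w 0.012 g 25.0
t 22.32 p [0.4797 0.3092 0.1118] yaw -0.2981 tilt [0.003 0.001] f [ 2.1 -4.5  6.9] w 0.0114 g 25.0
t 22.48 p [0.4788 0.3094 0.1118] yaw -0.2981 tilt [0.003 0.001] f [ 1.3 -4.4  9. ] w 0.0118 g 25.0
```

```bash
P="python3 -m pendant"; D(){ python3 d.py|cut -c1-110; }
$P '[[-0.002,0,0,0],[-0.002,0,0,0],[-0.001,0,0,0],[-0.001,0,0,0],[0,0,0,0]]' >/dev/null; D
$P '[[-0.001,0,0,0],[0,0,0,0]]' >/dev/null; D
$P '[[-0.001,0,0,0],[0,0,0,0]]' >/dev/null; D
$P '[[-0.001,0,0,0],[0,0,0,0]]' >/dev/null; D
$P '[[-0.001,0,0,0],[0,0,0,0]]' >/dev/null; D
$P '[[-0.001,0,0,0],[0,0,0,0]]' >/dev/null; D
$P '[[-0.001,0,0,0],[0,0,0,0]]' >/dev/null; D
```

```text
t 22.9 p [0.483  0.3082 0.1114] yaw -0.2973 tilt [-0.     0.001] f [-4.8 -3.3  9. ] w 0.0118 g 25.0
t 23.07 p [0.484  0.3079 0.1114] yaw -0.2973 tilt [-0.     0.001] f [-4.6 -3.6  7.9] w 0.0116 g 25.0
t 23.23 p [0.485  0.3075 0.1113] yaw -0.2974 tilt [-0.  0.] f [-2.8 -4.7  7.3] w 0.0119 g 25.0
t 23.4 p [0.4857 0.3073 0.1111] yaw -0.2972 tilt [-0.001  0.   ] f [-4.2 -3.2  6.2] w 0.0118 g 25.0
t 23.57 p [0.4866 0.3071 0.1111] yaw -0.2972 tilt [-0.001  0.   ] f [-3.3 -3.4  6.8] w 0.0115 g 25.0
t 23.73 p [0.4873 0.3068 0.111 ] yaw -0.297 tilt [-0.001  0.   ] f [-4.8 -2.5  6.4] w 0.0116 g 25.0
t 23.9 p [0.488  0.3066 0.1109] yaw -0.2969 tilt [-0.002  0.   ] f [-5.2 -2.7  5.5] w 0.012 g 25.0
```

```bash
P="python3 -m pendant"; D(){ python3 d.py|cut -c1-110; }
$P '[[-0.001,0,0,0],[0,0,0,0]]' >/dev/null; D
$P '[[-0.001,0,0,0],[0,0,0,0]]' >/dev/null; D
$P '[[-0.001,0,0,0],[0,0,0,0]]' >/dev/null; D
```

```text
t 24.07 p [0.4887 0.3064 0.1107] yaw -0.2966 tilt [-0.002  0.   ] f [-6.4 -2.6  5.7] w 0.0115 g 25.0
t 24.23 p [0.4894 0.3062 0.1106] yaw -0.2966 tilt [-0.003  0.   ] f [-6.2 -2.1  4.7] w 0.012 g 25.0
t 24.4 p [0.4902 0.3059 0.1104] yaw -0.2965 tilt [-0.003  0.   ] f [-5.  -1.5  4. ] w 0.012 g 25.0
```

```bash
P="python3 -m pendant"; D(){ python3 d.py|cut -c1-110; }
$P '[[0,0,0.0005,0],[0,0,0,0]]' >/dev/null; D
$P '[[-0.001,0,0,0],[0,0,0,0]]' >/dev/null; D
$P '[[-0.001,0,0,0],[0,0,0,0]]' >/dev/null; D
python3 - <<'E'
from bench import r
from h import *
s=r.camera("side")["img"][:,:,::-1]
f=lambda i,x0,y0,w,h:cv2.resize(i[y0:y0+h,x0:x0+w],None,fx=12,fy=12,interpolation=cv2.INTER_CUBIC)
cv2.imwrite("pics/g3.png",f(s,284,155,54,45))
E
```

```text
t 24.57 p [0.4904 0.3059 0.1101] yaw -0.2966 tilt [-0.002  0.   ] f [-5.8 -2.5  5.6] w 0.012 g 25.0
t 24.73 p [0.4911 0.3056 0.11  ] yaw -0.2965 tilt [-0.003  0.   ] f [-7.  -1.8  4.4] w 0.0119 g 25.0
t 24.9 p [0.4917 0.3055 0.11  ] yaw -0.2962 tilt [-0.004  0.   ] f [-8.1 -1.   5.3] w 0.0119 g 25.0
```

View pics/g3.png

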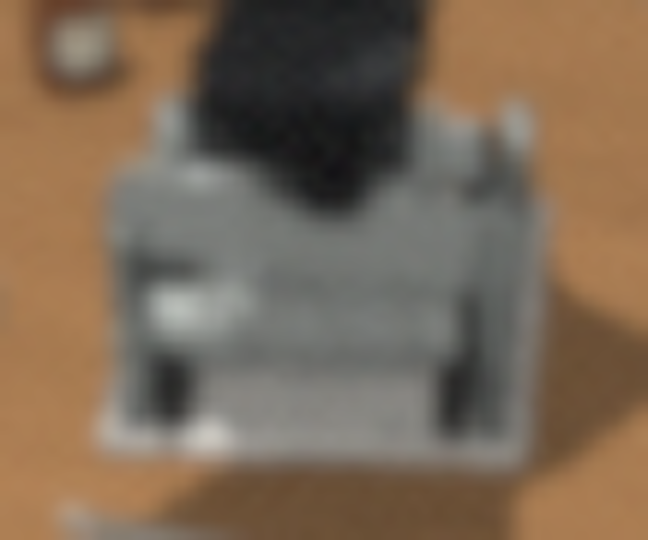

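```bash
P="python3 -m pendant"; D(){ python3 d.py|cut -c1-110; }
$P '[[0,0,-0.002,0],[0.003,0,-0.01,0],[0.003,0,-0.015,0],[0.002,0,-0.015,0],[0,0,-0.015,0],[0,0,0,0],[0,0,0,0]]' >/dev/null; D
python3 - <<'E'
from bench import r
from h import *
s=r.camera("side")["img"][:,:,::-1]
f=lambda i,x0,y0,w,h:cv2.resize(i[y0:y0+h,x0:x0+w],None,fx=12,fy=12,interpolation=cv2.INTER_CUBIC)
cv2.imwrite("pics/g4.png",f(s,284,145,54,45))
E
```

```text
t 25.53 p [0.4865 0.3077 0.1681] yaw -0.2972 tilt [0.002 0.002] f [-0.4 -0.6 -1.4] w 0.0118 g 25.0
```

View pics/g4.png

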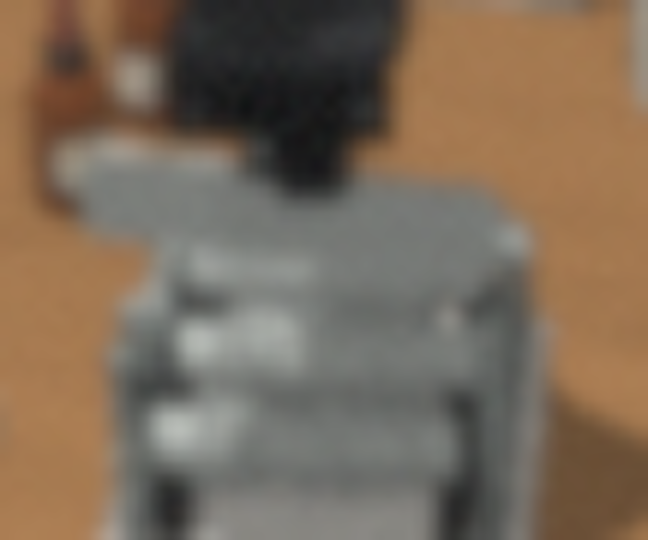

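```bash
P="python3 -m pendant"; D(){ python3 d.py|cut -c1-110; }
$P '[[0.001,-0.001,0.015,0],[0.001,0,0.015,0],[0,0,0.012,0],[0,0,0.008,0],[0,0,0,0],[0,0,0,0]]' >/dev/null; D
$P '[[0,0,0.003,0],[0,0,0,0]]' >/dev/null; D
$P '[[0,0,0.001,0],[0,0,0,0]]' >/dev/null; D
```

```text
t 26.08 p [0.4838 0.3065 0.1168] yaw -0.2975 tilt [-0.001 -0.001] f [ 0.6  0.1 -1.7] w 0.0118 g 25.0
t 26.25 p [0.4842 0.3069 0.1145] yaw -0.2974 tilt [0.001 0.001] f [-0.1 -0.1 -1.4] w 0.0116 g 25.0
t 26.42 p [0.4841 0.3069 0.1136] yaw -0.2974 tilt [0.001 0.001] f [ 0.2 -0.5 -1. ] w 0.0119 g 25.0
```

```bash
P="python3 -m pendant"; D(){ python3 d.py|cut -c1-110; }
$P '[[0,0,0.001,0],[0,0,0,0],[0,0,-0.001,0],[0,0,0,0]]' 0.25 >/dev/null; D
$P '[[0,0,0,0],[0,0,0,0],[0,0,0,0],[0,0,0,0],[0,0,0,0]]' 0 50 >/dev/null; D
```

```text
t 26.75 p [0.4841 0.3068 0.1136] yaw -0.2974 tilt [0. 0.] f [ 0.2 -0.3 -0.5] w 0.0209 g 0.0
t 27.17 p [0.4839 0.3067 0.1133] yaw -0.2975 tilt [0. 0.] f [-0.6 -0.6  0.1] w 0.0113 g 50.0
```

```bash
P="python3 -m pendant"; D(){ python3 d.py|cut -c1-110; }
$P '[[0,0,0.001,0],[0,0,0,0]]' >/dev/null; D
$P '[[0.001,0,0,0],[0,0,0,0]]' >/dev/null; D
$P '[[0.001,0,0,0],[0,0,0,0]]' >/dev/null; D
$P '[[0.001,0,0,0],[0,0,0,0]]' >/dev/null; D
$P '[[0.001,0,0,0],[0,0,0,0]]' >/dev/null; D
$P '[[0.001,0,0,0],[0,0,0,0]]' >/dev/null; D
$P '[[0.001,0,0,0],[0,0,0,0]]' >/dev/null; D
```

```text
t 27.33 p [0.4844 0.3068 0.1128] yaw -0.2977 tilt [0.001 0.001] f [ 0.5 -1.1  4. ] w 0.0117 g 50.0
t 27.5 p [0.484  0.3069 0.113 ] yaw -0.2979 tilt [0.002 0.001] f [ 3.1 -1.3  5.5] w 0.0116 g 50.0
t 27.67 p [0.4833 0.3072 0.1132] yaw -0.298 tilt [0.003 0.001] f [ 3.6 -1.1  6.3] w 0.0114 g 50.0
t 27.83 p [0.483  0.3072 0.1133] yaw -0.2984 tilt [0.004 0.001] f [ 6.9 -2.6  5.3] w 0.0114 g 50.0
t 28.0 p [0.4826 0.3073 0.1134] yaw -0.2988 tilt [0.005 0.001] f [ 8.3 -2.1  4.6] w 0.012 g 50.0
t 28.17 p [0.482  0.3075 0.1135] yaw -0.2991 tilt [0.006 0.001] f [ 8.1 -2.5  5.1] w 0.0116 g 50.0
t 28.33 p [0.4812 0.3076 0.1135] yaw -0.2992 tilt [0.006 0.001] f [10.2 -2.9  4.4] w 0.0119 g 50.0
```

```bash
P="python3 -m pendant"; D(){ python3 d.py|cut -c1-110; }
$P '[[-0.002,0,0,0],[0,0,0,0]]' >/dev/null; D
$P '[[-0.002,0,0,0],[0,0,0,0]]' >/dev/null; D
$P '[[-0.002,0,0,0],[0,0,0,0]]' >/dev/null; D
$P '[[-0.002,0,0,0],[0,0,0,0]]' >/dev/null; D
$P '[[-0.002,0,0,0],[0,0,0,0]]' >/dev/null; D
```

```text
t 28.5 p [0.482  0.3075 0.1132] yaw -0.2986 tilt [0.003 0.001] f [ 5.9 -1.9  5.3] w 0.0115 g 50.0
t 28.67 p [0.4828 0.3074 0.1129] yaw -0.2979 tilt [0.001 0.001] f [ 1.9 -0.7  6.8] w 0.0121 g 50.0
t 28.83 p [0.4839 0.3071 0.1126] yaw -0.2974 tilt [-0.     0.001] f [1.  0.4 5.9] w 0.0113 g 50.0
t 29.0 p [0.4845 0.3071 0.1123] yaw -0.2965 tilt [-0.002  0.001] f [-3.3  0.5  7.6] w 0.0119 g 50.0
t 29.17 p [0.4854 0.3069 0.1119] yaw -0.2958 tilt [-0.004  0.001] f [-6.7  1.9  6.6] w 0.0116 g 50.0
```

```bash
P="python3 -m pendant"; D(){ python3 d.py|cut -c1-110; }
$P '[[0.002,0,0,0],[0.001,0,0,0],[0,0,0,0]]' >/dev/null; D
$P '[[0,0,0,0],[0,0,0,0],[0,0,0,0]]' 0.35 30 >/dev/null; D
$P '[[0,0,-0.02,0],[0,0,-0.02,0],[0,0,0,0],[0,0,0,0]]' 0 >/dev/null; D
$P '[[0,0,0,0],[0,0,0,0],[0,0,0.003,0],[0,0,0.003,0],[0,0,0,0]]' >/dev/null; D
python3 - <<'E'
from bench import r
from h import *
s=r.camera("side")["img"][:,:,::-1]
f=lambda i,x0,y0,w,h:cv2.resize(i[y0:y0+h,x0:x0+w],None,fx=12,fy=12,interpolation=cv2.INTER_CUBIC)
cv2.imwrite("pics/g5.png",f(s,284,150,54,45))
E
```

```text
t 29.42 p [0.4845 0.307  0.1124] yaw -0.2968 tilt [-0.     0.001] f [-0.8  0.7  4.2] w 0.012 g 50.0
t 29.67 p [0.4844 0.3061 0.1117] yaw -0.2974 tilt [-0.001 -0.001] f [-0.2  0.4 -0.4] w 0.0241 g 0.0
t 30.0 p [0.4853 0.3066 0.1529] yaw -0.2976 tilt [0.001 0.001] f [ 0.2 -0.   0.5] w 0.0109 g 0.0
t 30.42 p [0.4843 0.3061 0.1449] yaw -0.2973 tilt [-0.001 -0.001] f [ 0.1 -0.2  0.1] w 0.0002 g 0.0
```

View pics/g5.png

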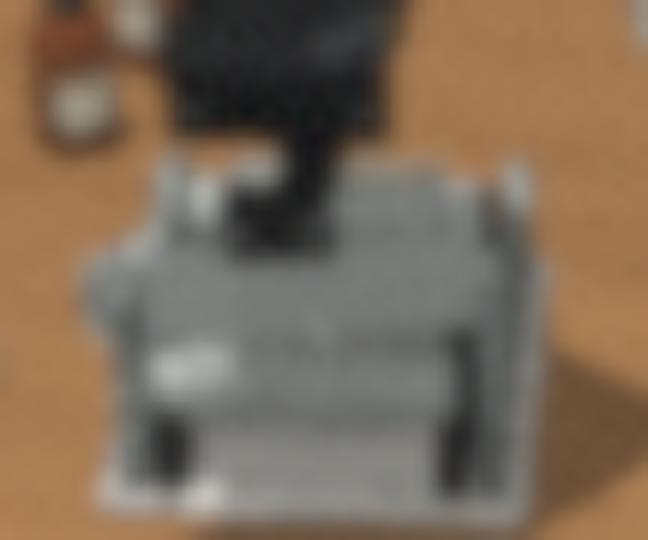

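```bash
python3 - <<'E'
from h import *
for x in(-.02,-.012,-.008,-.004,0,.02): print(x,((proj("side",world([.484,.308,-.298],[[x,0,.113]]))-[284,150]+.5)*12).round(0))
print("ends at -8",((proj("side",world([.484,.308,-.298],[[-.083,0,.08],[.067,0,.08],[-.083,0,.1]]))-[284,150]+.5)*12).round(0))
print("finger",((proj("side",[[.4843,.3061,.145],[.4843,.3061,.134]])-[284,150]+.5)*12).round(0))
E
python3 - <<'E'
from bench import r
from h import *
for c in("side","top"):
    r.camera(c)
    for o in r.outline_of("leaf_a_grip",c): print(c,round(o["score"],2),o["bbox"])
E
```

```text
-0.02 [[258. 225.]]
-0.012 [[280. 226.]]
-0.008 [[292. 226.]]
-0.004 [[303. 226.]]
0 [[314. 227.]]
0.02 [[370. 228.]]
ends at -8 [[ 88. 296.]
 [503. 308.]
 [ 85. 251.]]
finger [[313. 154.]
 [314. 180.]]
side 0.69 [363.8, 273.1, 37.8, 10.6]
top 0.5 [404.0, 186.1, 11.0, 11.7]
```

```bash
P="python3 -m pendant"; D(){ python3 d.py|cut -c1-110; }
$P '[[0.005,0,0,0],[0.005,0.001,0,0],[0,0,0,0],[0,0,0.002,0],[0,0,0,0]]' >/dev/null; D
$P '[[0,0,0.001,0],[0,0,0,0]]' >/dev/null; D
$P '[[0,0,0.001,0],[0,0,0,0]]' >/dev/null; D
$P '[[0,0,0.001,0],[0,0,0,0]]' >/dev/null; D
$P '[[0,0,0.001,0],[0,0,0,0]]' >/dev/null; D
```

```text
t 31.08 p [0.4754 0.3103 0.144 ] yaw -0.2971 tilt [-0. -0.] f [-0.7  0.6 -0.1] w 0.0006 g 0.0
t 31.25 p [0.4756 0.3101 0.143 ] yaw -0.2976 tilt [-0. -0.] f [-0.   0.1  0.4] w 0.0008 g 0.0
t 31.42 p [0.4756 0.3102 0.1421] yaw -0.2975 tilt [-0. -0.] f [-0.4 -0.1 -0.1] w 0.0006 g 0.0
t 31.58 p [0.4758 0.3103 0.1413] yaw -0.2975 tilt [0. 0.] f [0.2 0.5 1.3] w 0.0004 g 0.6
t 31.75 p [0.4762 0.3105 0.1409] yaw -0.2976 tilt [0.001 0.001] f [ 0.5 -0.8  3.9] w 0.0006 g 2.2
```

```bash
P="python3 -m pendant"; D(){ python3 d.py|cut -c1-110; }
$P '[[0,-0.002,-0.007,0],[0,0,0,0],[0,0,0,0],[0,0,0,0]]' 0.32 >/dev/null; D
$P '[[0,0,0.012,0],[0,0,0.012,0],[0,0,0.009,0],[0,0,0,0]]' >/dev/null; D
$P '[[0,0,0,0],[0,0,0,0],[0,0,0,0],[0,0,0,0],[0,0,0,0]]' 0 60 >/dev/null; D
```

```text
t 32.08 p [0.4749 0.3084 0.1472] yaw -0.2974 tilt [-0.  0.] f [ 0.   0.4 -0.5] w 0.0197 g 0.0
t 32.42 p [0.4735 0.3074 0.111 ] yaw -0.2973 tilt [-0.004 -0.003] f [-0.1 -0.3  0. ] w 0.0274 g 0.0
t 32.83 p [0.4753 0.3086 0.1147] yaw -0.2974 tilt [0.001 0.001] f [ 0.4 -0.6  0.6] w 0.0115 g 59.9
```

```bash
P="python3 -m pendant"; D(){ python3 d.py|cut -c1-110; }
$P '[[0,0,0.001,0],[0,0,0,0]]' >/dev/null; D
for i in 1; do $P '[[-0.001,0,-0.002,0],[0,0,0.002,0],[0,0,0,0]]' >/dev/null; D; done
$P '[[-0.001,0,-0.002,0],[0,0,0.002,0],[0,0,0,0]]' >/dev/null; D
$P '[[-0.001,0,-0.002,0],[0,0,0.002,0],[0,0,0,0]]' >/dev/null; D
$P '[[-0.001,0,-0.002,0],[0,0,0.002,0],[0,0,0,0]]' >/dev/null; D
```

```text
t 33.0 p [0.4755 0.3088 0.1143] yaw -0.2974 tilt [0.001 0.001] f [-2.  -0.6  7.3] w 0.0118 g 59.9
t 33.25 p [0.4759 0.3086 0.1141] yaw -0.2972 tilt [0.    0.001] f [-3.6  0.2 10.1] w 0.0113 g 59.9
t 33.5 p [0.4763 0.3085 0.1139] yaw -0.2968 tilt [-0.001  0.001] f [-5.8 -0.1 10.5] w 0.0116 g 59.9
t 33.75 p [0.4769 0.3084 0.1138] yaw -0.2965 tilt [-0.002  0.001] f [-8.2  0.8 10.4] w 0.0114 g 60.0
t 34.0 p [0.4776 0.3083 0.1138] yaw -0.2964 tilt [-0.002  0.001] f [-8.9  0.8 10.5] w 0.0116 g 60.0
```

```bash
P="python3 -m pendant"; D(){ python3 d.py|cut -c1-110; }
$P '[[0,0,-0.008,0],[0,0,0,0]]' >/dev/null; D
$P '[[0,0,0.007,0],[0,0,0,0],[0,0,0,0]]' >/dev/null; D
$P '[[0,0,0.001,0],[0,0,0,0]]' >/dev/null; D
python3 - <<'E'
from bench import r
from h import *
s=r.camera("side")["img"][:,:,::-1]
f=lambda i,x0,y0,w,h:cv2.resize(i[y0:y0+h,x0:x0+w],None,fx=12,fy=12,interpolation=cv2.INTER_CUBIC)
cv2.imwrite("pics/g6.png",f(s,284,150,54,45))
E
```

```text
t 34.17 p [0.4794 0.3073 0.1221] yaw -0.2974 tilt [0.001 0.001] f [ 0.6 -0.  -1.1] w 0.0114 g 59.9
t 34.42 p [0.481  0.3077 0.116 ] yaw -0.2985 tilt [0.004 0.003] f [ 0.5 -0.1 13.4] w 0.0113 g 60.0
t 34.58 p [0.4812 0.3079 0.1157] yaw -0.2984 tilt [0.005 0.003] f [-0.5 -1.5 19.7] w 0.0111 g 60.0
```

View pics/g6.png

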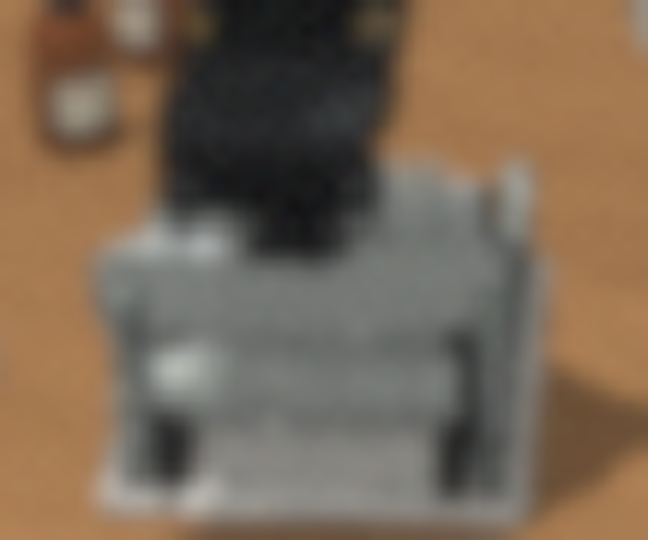

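```bash
P="python3 -m pendant"; D(){ python3 d.py|cut -c1-110; }
$P '[[0,0,-0.003,0],[0,0,0,0],[0.003,0,0,0],[0,0,0,0],[0,0,0.003,0],[0,0,0,0]]' 0.3 >/dev/null; D
$P '[[0,0,0,0],[0,0,0,0],[0,0,0,0],[0,0,0,0],[0,0,0,0]]' 0 40 >/dev/null; D
$P '[[0,0,-0.003,0],[0,0,-0.015,0],[0,0,-0.02,0],[0,0,-0.025,0],[0,0,-0.015,0],[0,0,0,0],[0,0,0,0]]' >/dev/null
python3 d.py .5255 -.289 .17 -.68
python3 - <<'E'
from bench import r
from h import *
s=r.camera("side")["img"][:,:,::-1]
f=lambda i,x0,y0,w,h:cv2.resize(i[y0:y0+h,x0:x0+w],None,fx=12,fy=12,interpolation=cv2.INTER_CUBIC)
cv2.imwrite("pics/g7.png",f(s,284,135,54,45))
E
```

```text
t 35.13 p [0.4755 0.3078 0.1122] yaw -0.2972 tilt [-0.001 -0.001] f [ 1.1  0.4 -1.1] w 0.0257 g 0.0
t 35.55 p [0.4759 0.3081 0.1132] yaw -0.2973 tilt [0. 0.] f [-0.   0.4 -1. ] w 0.012 g 39.9
t 36.13 p [0.4762 0.3082 0.1915] yaw -0.2975 tilt [0.001 0.001] f [ 0.3  0.3 -3.2] w 0.0119 g 39.9
turn 0.3825 shift [-0.4139 -0.4333  0.0211]
```

View pics/g7.png

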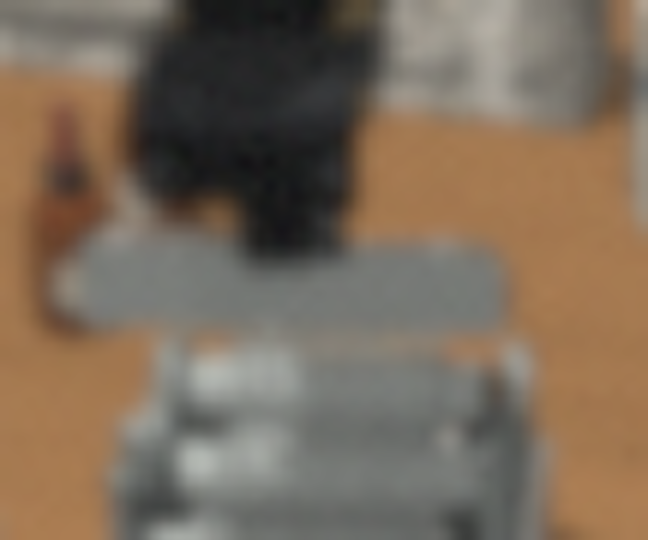

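```bash
python3 - <<'E'
from h import *
print(((proj("side",world([.4762,.3082,-.2975],[[-.075,0,.165],[.075,0,.165],[0,0,.182]]))-[284,135]+.5)*12).round(0))
E
```

```text
[[ 74. 281.]
 [500. 292.]
 [285. 245.]]
```

```bash
P="python3 -m pendant"
$P '[[0,0,0,0.0956],[0,0,0,0.0956],[0,0,0,0.0956],[0,0,0,0.0956],[-0.0259,-0.0271,0.002,0],[-0.0259,-0.0271,0.002,0],[-0.0259,-0.0271,0.002,0],[-0.0259,-0.0271,0.002,0]]' >/dev/null
$P '[[-0.0259,-0.0271,0.002,0],[-0.0259,-0.0271,0.002,0],[-0.0259,-0.0271,0.002,0],[-0.0259,-0.0271,0.002,0],[-0.0259,-0.0271,0.002,0],[-0.0259,-0.0271,0.002,0],[-0.0259,-0.0271,0.002,0],[-0.0259,-0.0271,0.002,0]]' >/dev/null
$P '[[-0.0259,-0.0271,0.004,0],[-0.0259,-0.0271,0.004,0],[-0.0259,-0.0271,0.005,0],[-0.0254,-0.0269,0.005,0],[0,0,0.01,0],[0,0,0,0],[0,0,0,0]]' >/dev/null
python3 d.py .5255 -.29 .1 -.68
```

```text
t 38.1 p [ 0.5244 -0.2885  0.1374] yaw -0.6802 tilt [-0.003  0.001] f [-0.   1.6 -1.1] w 0.0119 g 39.9
turn -0.0002 shift [-0.002  -0.0004  0.0373]
```

```bash
P="python3 -m pendant"
$P '[[-0.001,0,0.015,0],[0,0,0.02,0],[0,0,0.01,0],[0,0,0,0]]' >/dev/null; python3 d.py .5255 -.29 .1 -.68
$P '[[0,0,0.01,0],[0,0,0.01,0],[0,0,0.006,0],[0,0,0,0]]' >/dev/null; python3 d.py .5255 -.29 .061 -.68
```

```text
t 38.43 p [ 0.5252 -0.2876  0.092 ] yaw -0.6779 tilt [-0.004  0.002] f [-1.1  0.4 -1.9] w 0.012 g 39.9
turn 0.0021 shift [-0.0017 -0.0017 -0.008 ]
t 38.77 p [ 0.5243 -0.2889  0.0671] yaw -0.6799 tilt [-0.004  0.002] f [-6.9  3.   0.1] w 0.0116 g 40.0
turn 0.0001 shift [-0.0017 -0.0001  0.0061]
```

```bash
P="python3 -m pendant"
$P '[[0.002,0,0.002,0],[0,0,0.002,0],[0,0,0,0]]' >/dev/null; python3 d.py .5255 -.29 .061 -.68
$P '[[0,0,0.0015,0],[0,0,0,0]]' >/dev/null; python3 d.py
```

```text
t 39.02 p [ 0.5234 -0.2882  0.0645] yaw -0.6801 tilt [-0.002  0.001] f [-8.9  3.7  7.1] w 0.0116 g 40.0
turn -0.0001 shift [-0.0028 -0.0001  0.0035]
t 39.18 p [ 0.5235 -0.2883  0.0642] yaw -0.6802 tilt [-0.002  0.002] f [-13.8   6.8  18.8] w 0.0114 g 40.0
```

```bash
P="python3 -m pendant"
$P '[[0,0,-0.005,0],[0.004,0,0,0],[0,0,0,0]]' >/dev/null; python3 d.py 
$P '[[0,0,0.003,0],[0,0,0.002,0],[0,0,0,0],[0,0,0,0]]' >/dev/null; python3 d.py
```

```text
t 39.43 p [ 0.5212 -0.2864  0.0681] yaw -0.6801 tilt [ 0.001 -0.001] f [-2.  -2.6 -1.3] w 0.0114 g 40.0
t 39.77 p [ 0.5219 -0.2869  0.0631] yaw -0.6802 tilt [ 0.001 -0.001] f [-2.7 -5.8  4.3] w 0.0112 g 40.0
```

```bash
P="python3 -m pendant"
$P '[[0,0,0,0],[0,0,0,0],[0,0,0,0],[0,0,0,0]]' 0.46 >/dev/null
$P '[[0,0,-0.02,0],[0,0,-0.03,0],[-0.002,-0.024,0,0],[-0.002,-0.022,0,0],[0,0,0,0],[0,0,0,0],[0,0,0,0]]' >/dev/null
python3 d.py .4955 -.3245 .059 -.68
python3 - <<'E'
from bench import r
from h import *
s=r.camera("side")["img"][:,:,::-1]; cv2.imwrite("pics/s8.png",s)
g=cv2.cvtColor(s,cv2.COLOR_BGR2HSV); d=(g[...,2]<60).astype(np.uint8); d[:,:330]=0;d[:,395:]=0;d[:255]=0;d[310:]=0
n,l,st,ce=cv2.connectedComponentsWithStats(d)
for a,c in zip(st[1:],ce[1:]):
    if a[4]>8:print(a,c,atz("side",c,.065))
E
```

```text
t 40.68 p [ 0.4961 -0.3235  0.1124] yaw -0.6793 tilt [0.    0.001] f [-0.7  1.1 -0.6] w 0.0398 g 0.0
turn 0.0007 shift [-0.0002 -0.0012  0.0534]
[331 255  38  36 725] [349.87448276 269.80965517] [[ 0.50607365 -0.25439916  0.065     ]]
```

```bash
P="python3 -m pendant"
$P '[[0,-0.001,0.018,0],[0,0,0.018,0],[0,0,0.017,0],[0,0,0,0],[0,0,0,0]]' >/dev/null
python3 d.py .4955 -.3245 .059 -.68
$P '[[0,0,0,0],[0,0,0,0],[0,0,0,0],[0,0,0,0],[0,0,0,0],[0,0,0,0],[0,0,0,0]]' 0 50 >/dev/null
python3 d.py
$P '[[0,0,-0.01,0],[0,0,-0.02,0],[0,0,-0.03,0],[0,0,-0.03,0],[0,0,-0.03,0],[0,0,0,0]]' >/dev/null
python3 d.py .482 .308 .18 -.298
```

```text
t 41.15 p [ 0.4951 -0.324   0.0591] yaw -0.6785 tilt [-0.002  0.001] f [0.8 0.2 0.5] w 0.0404 g 0.0
turn 0.0015 shift [-0.0006 -0.0001  0.0001]
t 41.73 p [ 0.4944 -0.3261  0.06  ] yaw -0.6807 tilt [-0.    -0.001] f [-2.1 -2.2  2.5] w 0.0112 g 49.6
t 42.23 p [ 0.4975 -0.3263  0.1863] yaw -0.6798 tilt [ 0.008 -0.003] f [ 0.7 -0.5 -1.3] w 0.0115 g 49.6
turn -0.3818 shift [0.2011 0.6018 0.0045]
```

```bash
P="python3 -m pendant"
$P '[[0,0,0,-0.0954],[0,0,0,-0.0954],[0,0,0,-0.0954],[0,0,0,-0.0954],[0.0118,0.0354,0,0],[0.0118,0.0354,0,0],[0.0118,0.0354,0,0],[0.0118,0.0354,0,0]]' >/dev/null
$P '[[0.0118,0.0354,0,0],[0.0118,0.0354,0,0],[0.0118,0.0354,0,0],[0.0118,0.0354,0,0],[0.0118,0.0354,0,0],[0.0118,0.0354,0,0],[0.0118,0.0354,0,0],[0.0118,0.0354,0,0]]' >/dev/null
$P '[[0.0118,0.0354,0,0],[0.0118,0.0354,0,0],[0.0118,0.0354,0,0],[0.0118,0.0354,0,0],[0.0118,0.0354,0.005,0],[0,0,0.01,0],[0,0,0.01,0],[0,0,0,0]]' >/dev/null
$P '[[0,0,0,0]]' > /dev/null
python3 d.py .482 .308 .15 -.298
python3 - <<'E'
from bench import r
from h import *
s=r.camera("side")["img"][:,:,::-1]
f=lambda i,x0,y0,w,h:cv2.resize(i[y0:y0+h,x0:x0+w],None,fx=8,fy=8,interpolation=cv2.INTER_CUBIC)
cv2.imwrite("pics/g8.png",np.hstack([f(s,286,140,50,45),f(s,330,250,50,45)]))
E
```

```text
t 44.32 p [0.48   0.3077 0.1543] yaw -0.2998 tilt [-0.001 -0.001] f [ 0.   0.5 -0.8] w 0.0117 g 49.7
turn -0.0018 shift [-0.0018  0.0009  0.0043]
```

View pics/g8.png

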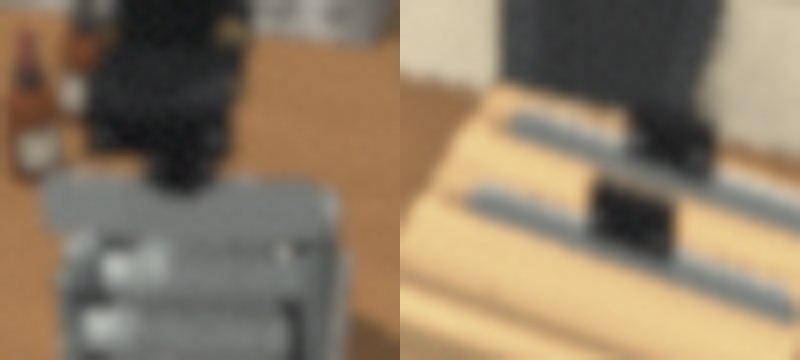

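```bash
P="python3 -m pendant"; D(){ python3 d.py|cut -c1-110; }
$P '[[-0.003,0,0.01,0],[0,0,0.01,0],[0,0,0,0]]' >/dev/null;D
$P '[[0,-0.001,0.01,0],[0,0,0.007,0],[0,0,0,0],[0,0,0,0]]' >/dev/null;D
```

```text
t 44.62 p [0.4824 0.3069 0.1325] yaw -0.2993 tilt [-0.002 -0.002] f [-0.5 -0.3 -2.4] w 0.0116 g 49.7
t 44.95 p [0.4824 0.3071 0.1172] yaw -0.2982 tilt [-0.001 -0.001] f [ 0.3 -0.2 -2.1] w 0.0115 g 49.7
```

```bash
P="python3 -m pendant"; D(){ python3 d.py|cut -c1-110; }
$P '[[0,0,0.003,0],[0,0,0.0015,0],[0,0,0,0]]' >/dev/null;D
$P '[[0,0,0.001,0],[0,0,0,0]]' >/dev/null;D
$P '[[0,0,0.0007,0],[0,0,0,0]]' >/dev/null;D
```

```text
t 45.2 p [0.4826 0.3073 0.1131] yaw -0.2981 tilt [-0.  0.] f [-0.   0.2 -1.5] w 0.0116 g 49.7
t 45.37 p [0.4827 0.3073 0.1122] yaw -0.2982 tilt [0. 0.] f [-0.2  0.5 -2. ] w 0.0115 g 49.7
t 45.53 p [0.4827 0.3073 0.1115] yaw -0.2982 tilt [0. 0.] f [-0.7 -0.  -2.3] w 0.0119 g 49.7
```

```bash
P="python3 -m pendant"; D(){ python3 d.py|cut -c1-110; }
$P '[[0,0,0.0007,0],[0,0,0,0]]' >/dev/null;D
$P '[[0,0,0.0007,0],[0,0,0,0]]' >/dev/null;D
```

```text
t 45.7 p [0.4829 0.3073 0.1109] yaw -0.2983 tilt [0. 0.] f [ 1.5  0.4 -1.8] w 0.0117 g 49.7
t 45.87 p [0.4829 0.3072 0.1102] yaw -0.2983 tilt [0. 0.] f [ 0.8 -0.4 -3. ] w 0.0114 g 49.7
```

```bash
P="python3 -m pendant"; D(){ python3 d.py|cut -c1-110; }
$P '[[0,0,0.0007,0],[0,0,0,0]]' >/dev/null;D
$P '[[0,0,0.0007,0],[0,0,0,0]]' >/dev/null;D
$P '[[0,0,0.0007,0],[0,0,0,0]]' >/dev/null;D
$P '[[0,0,0.0005,0],[0,0,0,0]]' >/dev/null;D
```

```text
t 46.03 p [0.4831 0.3072 0.1095] yaw -0.2985 tilt [0.001 0.   ] f [ 1.8 -0.8 -1.5] w 0.0116 g 49.7
t 46.2 p [0.4831 0.3072 0.1089] yaw -0.2984 tilt [0.001 0.   ] f [ 2.7 -0.8 -0.8] w 0.0117 g 49.7
t 46.37 p [0.4833 0.3072 0.1083] yaw -0.2985 tilt [0.001 0.   ] f [ 4.2 -0.4  0.1] w 0.0115 g 49.7
t 46.53 p [0.4833 0.3071 0.1078] yaw -0.2986 tilt [0.001 0.   ] f [ 5.  -1.3  0.4] w 0.0122 g 49.7
```

```bash
P="python3 -m pendant"; D(){ python3 d.py|cut -c1-110; }
$P '[[-0.0015,0,0.0003,0],[0,0,0,0]]' >/dev/null;D
$P '[[0,0,0.0007,0],[0,0,0,0]]' >/dev/null;D
$P '[[0,0,0.0005,0],[0,0,0,0]]' >/dev/null;D
```

```text
t 46.7 p [0.4839 0.3071 0.1075] yaw -0.298 tilt [-0.001  0.   ] f [ 1.7 -1.5  4.6] w 0.0114 g 49.7
t 46.87 p [0.484  0.3073 0.1075] yaw -0.2979 tilt [0.    0.001] f [-0.8 -2.  10.1] w 0.0118 g 49.7
t 47.03 p [0.4841 0.3074 0.1074] yaw -0.2979 tilt [0.    0.001] f [-2.2 -2.2 13.4] w 0.0115 g 49.7
```

```bash
P="python3 -m pendant"; D(){ python3 d.py|cut -c1-110; }
$P '[[0,0,-0.0013,0],[0,0,0,0],[0,0,0,0],[0,0,0,0]]' 0.35 >/dev/null;D
$P '[[0,0,-0.02,0],[0,0,-0.02,0],[0,0,0,0],[0,0,0,0],[0,0,0,0]]' 0 20 >/dev/null; D
$P '[[0,0,0.005,0],[0,0,0.003,0],[0,0,0,0],[0,0,0,0]]' >/dev/null;D
$P '[[0,0,0.001,0],[0,0,0,0]]' >/dev/null;D
```

```text
t 47.37 p [0.4836 0.3069 0.1069] yaw -0.2978 tilt [-0.001 -0.   ] f [-0.2 -0.2  0.1] w 0.0277 g 0.0
t 47.78 p [0.4837 0.3067 0.1466] yaw -0.298 tilt [-0.001 -0.   ] f [-0.2 -0.8 -0.9] w 0.0056 g 0.0
t 48.12 p [0.4837 0.3066 0.1385] yaw -0.2982 tilt [-0.001 -0.001] f [ 0.9 -0.4  0.8] w 0.0002 g 0.0
t 48.28 p [0.4841 0.3068 0.1381] yaw -0.2982 tilt [-0. -0.] f [-0.3 -0.3 -0. ] w 0.0005 g 0.0
```

```bash
P="python3 -m pendant"; D(){ python3 d.py|cut -c1-110; }
$P '[[0,0,0.001,0],[0,0,0,0]]' >/dev/null;D
$P '[[0,0,0.001,0],[0,0,0,0]]' >/dev/null;D
$P '[[0,0,-0.02,0],[0,0,-0.03,0],[0,0,-0.03,0],[0,0,0,0],[0,0,0,0]]' >/dev/null;D
python3 - <<'E'
from bench import r
from h import *
s=r.camera("side")["img"][:,:,::-1]
g=cv2.cvtColor(s,cv2.COLOR_BGR2HSV)
def dark(x0,x1,y0,y1,z,th=60):
    d=np.zeros(s.shape[:2],np.uint8); d[y0:y1,x0:x1]=g[y0:y1,x0:x1,2]<th
    n,l,st,ce=cv2.connectedComponentsWithStats(d)
    for a,c in zip(st[1:],ce[1:]):
        if a[4]>8:print(a,c.round(1),atz("side",c,z).round(4))
dark(335,395,262,310,.065); print("tray"); dark(296,326,150,180,.115)
print(proj("side",world([.483,.308,-.298],[[0,0,.113]])))
for t in("leaf_a_grip","dropper_1","cup"):
    for c in ("side","top"):
        if t=="leaf_a_grip": r.camera(c)
        for o in r.outline_of(t,c): print(t,c,round(o["score"],2),o["bbox"])
E
```

```text
t 48.45 p [0.4842 0.3069 0.1374] yaw -0.2982 tilt [0. 0.] f [-0.3  0.8  0.4] w 0.0005 g 0.0
t 48.62 p [0.4845 0.3072 0.1372] yaw -0.2982 tilt [0.001 0.001] f [-0.6  0.1  5.6] w 0.0005 g 2.6
t 49.03 p [0.4849 0.3074 0.2181] yaw -0.2983 tilt [0.003 0.002] f [-0.3  0.  -1.1] w 0.0006 g 0.0
[358 262  11   9  63] [363.  265.9] [[ 0.5545 -0.2479  0.065 ]]
[355 274   8   7  45] [358.4 277.2] [[ 0.5248 -0.2931  0.065 ]]
tray
[306 167   8   5  31] [309.6 168.6] [[0.4831 0.3035 0.115 ]]
[[309.42923351 168.43138669]]
leaf_a_grip side 0.52 [355.6, 285.1, 57.9, 48.9]
leaf_a_grip side 0.5 [363.8, 273.3, 39.7, 14.2]
leaf_a_grip top 0.46 [404.7, 185.4, 12.8, 13.1]
dropper_1 side 0.54 [289.2, 154.7, 5.1, 17.2]
dropper_1 top 0.59 [207.6, 213.8, 9.4, 7.4]
dropper_1 top 0.55 [196.3, 202.8, 12.0, 10.4]
cup side 0.67 [320.8, 321.6, 20.6, 30.9]
cup top 0.63 [444.0, 232.9, 21.7, 14.3]
```

```bash
python3 -c "
from bench import r
print(r.close_job())"
```

```text
the job is handed in; nothing more can be done
None
```

I handed the job in at about 49 s with the third leaf released in the guides, its grip top at the fully meshed height (about 4 mm lower than the second leaf's), and the other two standing level in the stand; the grader gave no verdict, the second leaf's test was messy as it caught and tipped in the grip, and I viewed 12 pictures, over the limit of 10.

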